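# Find the out-of-balance rotor on the knife-edge balance and reject it

### The arm

A 6-joint arm with a two-finger parallel gripper is mounted at the origin on the work surface. World frame = base frame: x ahead of the robot, y to its left, z up, the work surface at z = 0. Lengths are in m, angles in rad, forces in N, time in s.
With the tool pointing down it reaches from about 0.325 to 0.85 m from the base axis. Payload 4.4 kg.
Tool frame: the origin (TCP) lies midway between the tips of the shut fingers; the grasp point (between the pads) lies 19 mm behind it; z points along the fingers, y is the direction in which the jaws open and shut (so a half turn about z gives the same grasp; the last joint's range is limited). The gripper opens to 94 mm and grips with 3 to 60 N. Pads are 16 mm wide; open, the fingers measure 119 mm over their backs; the gripper's body (75 mm by 177 mm) begins 78 mm behind the grasp point.
Start: joints at [-1.49, 0.207, 1.542, -0, 1.393, -0.15], TCP at [0.132, -0.56, 0.177] pointing down, gripper open.
Joint ranges: [-2.73, 2.73], [-0.86, 2.22], [0.23, 2.46], [-1.11, 4.25], [0.08, 2.63], [-2.82, 2.82]. Speed limits (rad/s): [2.79, 2.79, 3.14, 3.14, 3.14, 3.14].

### API

Orientations are given as a unit quaternion [w, x, y, z].
In Python, from station import arm, viewer, workorder gives the robot as it stands. The module is installed in compiled form; this text tells all that it offers.
- The arm moves only by the shell command python3 -m pendant 'ROWS' [FORCE]. ROWS is text: rows parted by semicolons, each of 5 numbers parted by spaces: the shift along the tool's x, y, z in m, then the turn about the tool's z in degrees, then the gripper command: -1 is shut, 1 is fully open, values between are in proportion. A call has 1 to 5 rows; each row shifts and turns the pose as measured when the row begins, along the tool's axes as they then stand; what a row does not reach is not made up. A row lasts 1/12 s, in which the tool goes at most 41.7 mm and 7.16 degrees, less where a joint would pass 70% of its speed; a pose out of reach is approached as far as the arm can. A call is refused whole if a number of a shift passes 0.0417 or a number of a turn 7.16, either way. A call with a gripper value outside its range is refused whole. The fingers move at their own pace and stop on an object; FORCE is the grip in N (left out, the last holds). Time passes only in rows, so rows that do not move let the fingers close. It gives the time, the measured TCP pose, the force and the opening at its end, in the units of the state.
- arm.get_obs(): the state, without advancing time (a new reading comes with each control period).
- viewer.camera(name): name is "scene" or "top" or "wrist"; returns (picture, depth): 400x640x3 uint8, red, green, blue; 400x640 float32, m along the optical axis (not along the pixel's ray), 0 where there is no reading.
- viewer.camera_params(name): a dict with "fx", "fy", "cx", "cy" (pixels), "k1" (the pictures are not rectified: a ray, as slopes to the right and down, at radius r is drawn at 1 + k1 r^2 times it, then the intrinsics apply), "position" and "attitude" of the camera in the world. Camera axes: x right, y up, looking along -z (the intrinsics and any distortion apply to the point x, -y, -z); pixel columns grow to the right and rows downward; lengths in m; the calibration is good to about 2 mm. A picture is of the moment at which its call begins: read the wrist's pose just before it. camera_params takes no time and is no camera call; for the wrist camera it gives the pose at the moment of the call.
- workorder.finish_job(): hands the job in, once; it reports no verdict.
The state is a dict: "time": time; "joint_positions": joint angles; "qvel": joint speeds; "tau": joint torques, N m; "ee_pos": TCP position; "tool_rot": TCP orientation; "wrist_force": force on the tool from outside, world axes, zero at the start; "ft_torque": the same for the moment, N m; "width": finger opening in m.
Only numpy, scipy, OpenCV 4.12 (cv2) and the standard library are available. Lean on these libraries where they do the work, as an engineer would, in place of code of your own. Each camera call takes 0.05 s, during which the arm holds its last target.

### The job

One of the two motor rotors lying on the bench is heavier at one end. Find out which by laying a rotor in the cradle of the knife-edge balance and letting go while the other still lies where it was; then put the faulty one in the tilt-out reject bin (tip the bin forward to open it) and push the bin back fully shut. Finish with the good rotor resting on the balance, centred so that the beam stays level, and leave the other things on the bench alone.

Things in the scene. Friction and masses are not known exactly. Their poses are not given: they have to be found in the camera images.
- rotor_1_center (a point): centre of one of two rotors that look the same: steel and copper core 46 x 46 mm square, 64 mm long, on a round shaft 12 mm thick, 150 mm long over all (43 mm out at each end); about 0.55 kg; starts lying flat on the bench, centre 23 mm up. x along the shaft, z up. One of the two (not visible which) has its centre of mass about 16 mm off this point along the shaft
- rotor_2_center (a point): centre of one of two rotors that look the same: steel and copper core 46 x 46 mm square, 64 mm long, on a round shaft 12 mm thick, 150 mm long over all (43 mm out at each end); about 0.55 kg; starts lying flat on the bench, centre 23 mm up. x along the shaft, z up. One of the two (not visible which) has its centre of mass about 16 mm off this point along the shaft
- rotor_1: the body of the rotor above of the same number; origin on its underside, 23 mm below the centre; same axes
- rotor_2: the body of the rotor above of the same number; origin on its underside, 23 mm below the centre; same axes
- cradle (a point): where a seated rotor's centre belongs: midway between the beam's two V saddles, 100 mm above the bench; x along the beam (the shaft lies along it, either way round). Saddles 10 mm thick, centred 43 mm either side of this point, each a V open upwards, 34 mm wide at its top, 108 mm above the bench; they hold the shaft, and the core hangs between them with 6 mm of play at each end
- balance: the fixed knife-edge balance: dark steel base 190 x 90 x 12 mm, origin under its middle, x along the beam; knife edge across its middle 60 mm up; on it rocks an aluminium beam 170 mm long, 26 mm wide, its top 69 mm above the bench
- beam (a joint): tilt of the balance beam (rad): 0 level, limits -0.22 and 0.22, positive with the cradle's +x end down; a weak spring levels the empty beam. A good rotor tilts it about 0.02 (0.015 to 0.024) per mm that it lies off centre, 0.14 at most; the faulty one tilts it 0.15 or more wherever it lies in the cradle, and to the limit if centred
- bin_lip (a point): middle of the top edge of the grey bin's front wall (6 mm thick, point at mid-thickness), 130 mm from the pivot; 142 mm above the bench when shut, with 47 mm open between it and the housing's roof behind. Own x points back into the bin, z up along the wall; both tip with the bin
- bin_hinge (a point): middle of the bin's pivot line at the foot of its front wall (mid-thickness), 12 mm above the bench; fixed; x points back into the housing, y along the pivot, z up. The fixed housing round the bin is 226 mm wide, 165 mm high; its roof starts 50 mm behind the pivot
- bin_floor (a point): centre of the bin's inner floor (inside 196 mm wide along y, 95 mm deep along x; back wall 85 mm high, front wall 130 mm); axes as bin_lip, tips with the bin
- bin (a joint): how far the bin is tipped forward (rad), towards -x of bin_hinge: 0 shut, 0.9 fully out on its stop. Empty (0.45 kg) it falls shut below about 0.3 and falls out above about 0.5; it stays out with a rotor in it, until pushed back (about 5 N at the lip). Fully out, its mouth spans from 100 mm to 5 mm in front of the pivot, the lip about 93 mm and the back edge about 143 mm above the bench
- spool: bystander: small grey wire spool, 64 mm across, 53 mm high, standing on the bench; leave alone
- meter: bystander: black hand meter 150 x 80 x 36 mm lying on the bench; leave alone
- driver: bystander: screwdriver 180 mm long lying on the bench; leave alone
Mind the look-alikes: they are no part of the job. Several things look just like the balance: the one meant starts nearest to the robot's base.

How it is judged:
On the way:
1. a rotor has been laid in the balance's cradle and let go while the other still lay where it started ((((distance between rotor_1_center and cradle below 0.012 m and contact force between rotor_1 and the fingers below 0.1 N) and distance of rotor_2_center from where it was at the start of the episode below 0.03 m) or ((distance between rotor_2_center and cradle below 0.012 m and contact force between rotor_2 and the fingers below 0.1 N) and distance of rotor_1_center from where it was at the start of the episode below 0.03 m))), for 0.4 s.
At the end, for the whole second after the job is handed in: One rotor (only the good one can) rests released and still in the cradle, its centre within 12 mm of the cradle point, with the beam within 0.07 rad (4 degrees) of level; the other rotor lies still inside the reject bin; the bin is shut to within 0.06 rad ((((distance between rotor_1_center and cradle below 0.012 m and contact force between rotor_1 and the fingers below 0.1 N) and value of joint beam between -0.07 and 0.07 rad and velocity of joint beam between -0.05 and 0.05 rad/s and x of rotor_2_center in the frame of bin_floor between -0.06 and 0.06 m and y of rotor_2_center in the frame of bin_floor between -0.1 and 0.1 m and z of rotor_2_center in the frame of bin_floor between 0.01 and 0.09 m and linear speed of each of rotor_1, rotor_2 below 0.02 m/s and value of joint bin below 0.06 rad) or ((distance between rotor_2_center and cradle below 0.012 m and contact force between rotor_2 and the fingers below 0.1 N) and value of joint beam between -0.07 and 0.07 rad and velocity of joint beam between -0.05 and 0.05 rad/s and x of rotor_1_center in the frame of bin_floor between -0.06 and 0.06 m and y of rotor_1_center in the frame of bin_floor between -0.1 and 0.1 m and z of rotor_1_center in the frame of bin_floor between 0.01 and 0.09 m and linear speed of each of rotor_2, rotor_1 below 0.02 m/s and value of joint bin below 0.06 rad))); the robot touches nothing.
It fails at once if spool moved by more than 30 mm (distance of spool from where it was at the start of the episode above 0.03 m).
It fails at once if meter moved by more than 30 mm (distance of meter from where it was at the start of the episode above 0.03 m).
It fails at once if driver moved by more than 30 mm (distance of driver from where it was at the start of the episode above 0.03 m).
It also fails if it takes over 72 s, if anything falls off the work surface, if the arm or the gripper's body presses on something with over 40 N, if the wrist force passes 120 N, or if a joint passes its speed limit or range.

## Working session

There is one attempt and no reset: what is moved stays moved. The work goes in short steps, Python scripts to look and compute and a shell command to move; the robot and the scene stay as the last step left them, time stands still between calls to the robot, and variables do not carry over. Pictures are saved under pics/ and viewed, and the job is handed in when it is done.

```bash
mkdir -p pics; ls; python3 - <<'E'
from station import arm, viewer
import cv2, numpy as np
o=arm.get_obs(); print(o)
for n in ("scene","top","wrist"):
    print(n,viewer.camera_params(n))
    p,d=viewer.camera(n)
    cv2.imwrite(f"pics/{n}0.png",p[:,:,::-1]); np.save(f"pics/{n}0d.npy",d)
E
```

```text
pics
{'time': 0.0, 'joint_positions': array([-1.49049019e+00,  2.07386079e-01,  1.54291202e+00,  3.08083065e-05,
        1.39349089e+00, -1.50527017e-01]), 'qvel': array([ 0.00124565,  0.00148062,  0.00071005, -0.00011513, -0.00070755,
       -0.0014802 ]), 'tau': array([ 9.50840149e-04, -3.70882559e+01, -2.81416404e+01,  7.00705522e-02,
        3.60168773e-02, -1.59831325e-04]), 'ee_pos': array([ 0.13146974, -0.55889912,  0.17573002]), 'tool_rot': array([-1.09695974e-03,  9.93346613e-01,  1.15157717e-01,  5.36995862e-05]), 'wrist_force': array([-0.62309591,  0.13616738,  0.49002724]), 'ft_torque': array([-0.03486559, -0.03127252, -0.03091911]), 'width': 0.0942833227088442}
scene {'fx': 414.7204427248739, 'fy': 414.7204427248739, 'cx': 311.03122134958676, 'cy': 202.31714144564683, 'k1': -0.017753738409689003, 'position': array([1.4622983 , 0.8506933 , 0.91487033]), 'attitude': array([0.35382318, 0.18100977, 0.44254462, 0.80386496])}
top {'fx': 363.3855430726302, 'fy': 363.3855430726302, 'cx': 322.68261603823055, 'cy': 201.25449323845146, 'k1': -0.0711390751548436, 'position': array([0.41801092, 0.00244391, 1.32143405]), 'attitude': array([-0.70449876, -0.03478383,  0.03398442,  0.70803718])}
wrist {'fx': 318.09158706784075, 'fy': 318.09158706784075, 'cx': 315.62107006520273, 'cy': 196.97472244089414, 'k1': -0.023764437508507423, 'position': array([ 0.19618078, -0.54494765,  0.3844487 ]), 'attitude': array([ 0.7789957 , -0.09028062,  0.07314081, -0.61617005])}
```

View pics/top0.png

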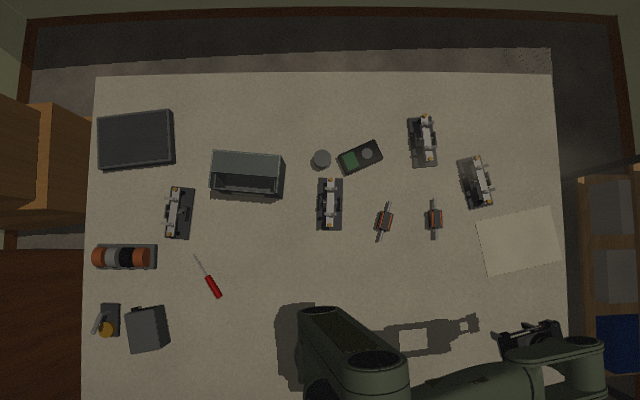

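View pics/scene0.png

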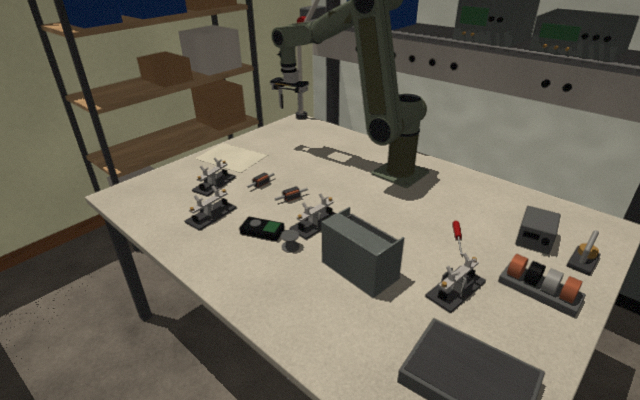

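View pics/wrist0.png

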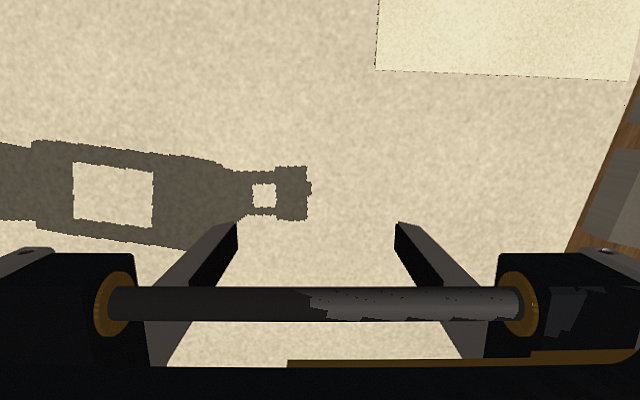

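```bash
cat > h.py <<'E'
import numpy as np, cv2
from scipy.spatial.transform import Rotation as R
from station import arm, viewer
def rot(q): return R.from_quat([q[1],q[2],q[3],q[0]])
def rays(P,px):
    px=np.asarray(px,float).reshape(-1,1,2)
    K=np.array([[P['fx'],0,P['cx']],[0,P['fy'],P['cy']],[0,0,1]])
    u=cv2.undistortPoints(px,K,np.array([P['k1'],0,0,0.])).reshape(-1,2)
    return np.c_[u[:,0],-u[:,1],-np.ones(len(u))]
def onplane(P,px,z):
    d=rot(P['attitude']).apply(rays(P,px)); o=np.array(P['position'])
    return o+d*((z-o[2])/d[:,2])[:,None]
def deproj(P,px,dep):
    return np.array(P['position'])+rot(P['attitude']).apply(rays(P,px)*np.asarray(dep)[:,None])
def project(P,X):
    c=rot(P['attitude']).inv().apply(np.atleast_2d(X)-P['position'])
    s=np.c_[c[:,0]/-c[:,2],-c[:,1]/-c[:,2]]; r2=(s**2).sum(1,keepdims=True)
    s=s*(1+P['k1']*r2); return np.c_[s[:,0]*P['fx']+P['cx'],s[:,1]*P['fy']+P['cy']]
def cloud(P,d):
    v,u=np.mgrid[0:400,0:640]; px=np.c_[u.ravel(),v.ravel()]
    return deproj(P,px,d.ravel()).reshape(400,640,3)
def tool():
    o=arm.get_obs(); return o['ee_pos'],rot(o['tool_rot']),o
def delta(target):  # world target TCP -> tool frame
    p,r,o=tool(); return r.inv().apply(np.asarray(target)-p)
E
python3 - <<'E'
from h import *
P=viewer.camera_params("top"); 
print(onplane(P,[[423,140],[476,180],[329,203],[179,212],[384,221],[433,219],[321,160],[360,157],[208,280]],0.03).round(3))
p=cv2.imread("pics/top0.png"); 
c=cv2.resize(p[120:260,180:500],None,fx=2.5,fy=2.5,interpolation=cv2.INTER_CUBIC); cv2.imwrite("pics/top0crop.png",c)
d=np.load("pics/top0d.npy"); C=cloud(P,d)
# heights
for (u,v) in [(247,165),(247,152),(247,183),(329,203),(384,221),(433,219),(329,222),(329,183)]: print(u,v,C[v,u].round(3))
E
```

```text
[[ 0.767 -0.364  0.03 ]
 [ 0.619 -0.554  0.03 ]
 [ 0.538 -0.019  0.03 ]
 [ 0.508  0.522  0.03 ]
 [ 0.472 -0.214  0.03 ]
 [ 0.478 -0.391  0.03 ]
 [ 0.694  0.009  0.03 ]
 [ 0.704 -0.132  0.03 ]
 [ 0.266  0.41   0.03 ]]
247 165 [0.65  0.248 0.166]
247 152 [0.694 0.25  0.162]
247 183 [0.614 0.279 0.017]
329 203 [ 0.534 -0.018  0.069]
384 221 [ 0.472 -0.211  0.049]
433 219 [ 0.478 -0.386  0.046]
329 222 [ 0.468 -0.018  0.068]
329 183 [ 0.604 -0.019  0.069]
```

View pics/top0crop.png

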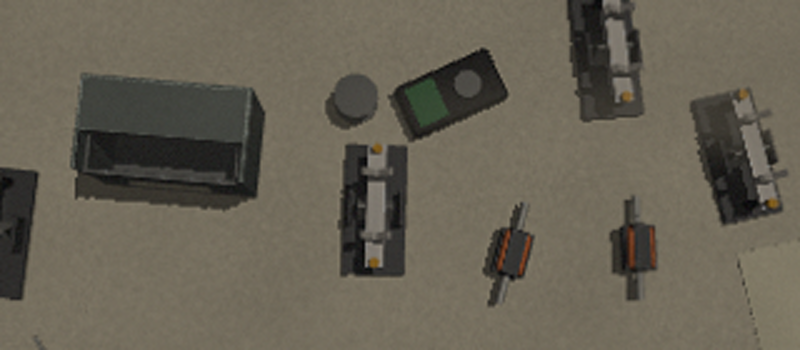

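```bash
cat > m1.py <<'E'
from h import *
P=viewer.camera_params("top"); d=np.load("pics/top0d.npy"); C=cloud(P,d); p=cv2.imread("pics/top0.png")
def rect(mask,nm):
    X=C[mask][:,:2]*1000
    r=cv2.minAreaRect(X.astype(np.float32)); 
    print(nm,mask.sum(),np.round(r[0],1),np.round(r[1],1),round(r[2],1),'meanz',C[mask][:,2].mean().round(4),'mean',X.mean(0).round(1))
v,u=np.mgrid[0:400,0:640]
def box(u0,u1,v0,v1): return (u>=u0)&(u<=u1)&(v>=v0)&(v<=v1)
Z=C[...,2]
for nm,b in (("A",box(368,402,198,246)),("B",box(418,452,195,244))):
    rect(b&(Z>0.035)&(Z<0.06),nm+' core'); 
    m=b&(Z>0.015); rect(m,nm+' all')
    X=C[m][:,:2]; X=X-X.mean(0); w,V=np.linalg.eigh(X.T@X); print('  axis',np.degrees(np.arctan2(V[1,1],V[0,1])).round(1)%180)
b=box(312,346,172,236)
rect(b&(Z>0.005),'base'); rect(b&(Z>0.06)&(Z<0.075),'beam'); rect(b&(Z>0.085),'saddles')
m=b&(Z>0.085); print(np.c_[u[m],v[m]][:40].tolist(), C[m].round(3)[:40].tolist())
b=box(195,300,135,215); rect(b&(Z>0.15),'roof'); rect(b&(Z>0.12)&(Z<0.155),'binlip')
m=b&(Z>0.125)&(Z<0.155); print(np.c_[u[m],v[m],(C[m]*1000).round()][:60].astype(int).tolist())
rect(box(308,333,148,173)&(Z>0.03),'spool')
rect(box(333,386,135,178)&(Z>0.015),'meter')
E
python3 m1.py
```

```text
A core 227 [ 471.2 -216.2] [45.7 65.4] 74.3 meanz 0.0435 mean [ 471.9 -215.5]
A all 347 [ 434.2 -143.5] [110.4 272.1] 28.4 meanz 0.0754 mean [ 470.1 -208.2]
  axis 122.6
B core 210 [ 477.9 -397.3] [46.9 64. ] 89.9 meanz 0.0444 mean [ 478.6 -395.5]
B all 331 [ 420.1 -223. ] [141.3 428.3] 18.8 meanz 0.062 mean [ 477.5 -387.7]
  axis 102.2
base 1356 [535.9 -19.3] [123.1 236. ] 89.6 meanz 0.044 mean [534.6 -20.4]
beam 294 [538.1 -21.5] [167.7  41.5] 4.2 meanz 0.069 mean [538.1 -20.8]
saddles 91 [516.4 -20.1] [ 40.7 197.8] 88.7 meanz 0.2493 mean [525.8 -18.3]
[[339, 176], [318, 179], [330, 179], [336, 184], [325, 187], [326, 187], [327, 187], [328, 187], [334, 187], [335, 187], [336, 187], [325, 188], [326, 188], [327, 188], [328, 188], [329, 188], [330, 188], [331, 188], [332, 188], [333, 188], [334, 188], [335, 188], [336, 188], [324, 189], [325, 189], [326, 189], [327, 189], [328, 189], [329, 189], [330, 189], [331, 189], [332, 189], [333, 189], [334, 189], [335, 189], [336, 189], [327, 190], [328, 190], [329, 190], [330, 190]] [[0.418, 0.002, 1.321], [0.418, 0.002, 1.321], [0.615, -0.
[... 2114 characters left out ...]
7, 138], [217, 175, 624, 356, 131], [279, 175, 619, 146, 149], [212, 176, 618, 367, 148], [214, 176, 621, 366, 131], [215, 176, 619, 359, 143], [216, 176, 619, 357, 139], [279, 176, 617, 147, 143], [212, 177, 615, 367, 148], [213, 177, 616, 367, 139], [214, 177, 618, 367, 127], [215, 177, 615, 359, 143], [216, 177, 617, 358, 135], [217, 177, 618, 357, 125], [279, 177, 614, 147, 141], [212, 178, 612, 368, 146], [213, 178, 613, 367, 138], [214, 178, 613, 363, 139], [215, 178, 612, 359, 143], [216, 178, 613, 358, 135], [275, 178, 611, 160, 142]]
spool 252 [572.    8.1] [ 60.6 307.9] 89.5 meanz 0.0729 mean [691.9   6.1]
meter 936 [614.2 -62.7] [133.7 391.3] 52.8 meanz 0.0493 mean [ 699.7 -129.4]
```

```bash
cat > m2.py <<'E'
exec(open('m1.py').read().split("for nm,b")[0])
ok=(d>0)&(Z<0.2)
def ax(m,nm):
    X=C[m][:,:2]*1000; c=X.mean(0); w,V=np.linalg.eigh((X-c).T@(X-c)); a=V[:,1]
    t=(X-c)@a; print(nm,m.sum(),'c',c.round(1),'axis',(np.degrees(np.arctan2(a[1],a[0]))+90)%180-90,'ext',t.min().round(1),t.max().round(1))
for nm,b in (("A",box(368,402,198,246)),("B",box(418,452,195,244))):
    b=b&ok; rect(b&(Z>0.035),nm+' core'); ax(b&(Z>0.015),nm); ax(b&(Z>0.018)&(Z<0.034),nm+'shaft')
b=box(312,346,172,236)&ok
ax(b&(Z>0.004)&(Z<.03),'base'); rect(b&(Z>0.006)&(Z<.03),'base')
ax(b&(Z>0.062)&(Z<0.074),'beam')
up=b&(Z>0.086); ax(up&(v<203),'saddle+'); ax(up&(v>203),'saddle-'); ax(up,'both')
b=box(195,300,135,215)&ok; rect(b&(Z>0.157),'roof')
m=b&(Z>0.125)&(Z<0.15)&(v>182)&(u>220)&(u<275); ax(m,'lip')
ax(box(308,333,148,173)&(Z>0.045)&ok,'spool'); rect(box(333,386,135,178)&(Z>0.02)&ok,'meter')
E
python3 m2.py
```

```text
A core 227 [ 471.2 -216.2] [45.7 65.4] 74.3 meanz 0.0435 mean [ 471.9 -215.5]
A 337 c [ 471.7 -214.5] axis -16.015753253925112 ext -75.5 73.5
Ashaft 100 c [ 470.1 -212.2] axis -15.925198386302725 ext -77.6 71.4
B core 210 [ 477.9 -397.3] [46.9 64. ] 89.9 meanz 0.0444 mean [ 478.6 -395.5]
B 325 c [ 478.6 -394.9] axis 0.42553435134956885 ext -75.1 71.8
Bshaft 106 c [ 479.5 -394.1] axis 0.7333846867023226 ext -74.2 72.7
base 900 c [534.  -20.3] axis -1.6412521611842976 ext -119.0 114.0
base 819 [548.9 -17.4] [117.2 211.7] 86.5 meanz 0.0123 mean [534.3 -20.1]
beam 284 c [537.4 -20.5] axis -2.3129807721486486 ext -85.2 83.3
saddle+ 43 c [580.7 -23.2] axis 86.5641816683044 ext -18.8 21.9
saddle- 37 c [494.  -18.7] axis 88.45533105749715 ext -18.9 18.1
both 80 c [540.6 -21.1] axis -3.0210592650362287 ext -74.6 51.3
roof 1654 [632.9 257.9] [226.3 126. ] 85.2 meanz 0.1651 mean [654.1 255.8]
lip 138 c [569.2 243.3] axis 86.75408829116154 ext -80.9 95.8
spool 248 c [696.3   6.1] axis -79.73473509354028 ext -30.8 31.8
meter 907 [ 695.8 -110.1] [ 80.5 201.1] 24.0 meanz 0.0346 mean [ 703.8 -131.3]
```

```bash
cat > plan.py <<'E'
# usage: plan.py x y z yawdeg(tool x heading in world) -> rows suggestion (from measured pose)
from h import *; import sys
def main(x,y,z,yaw=None):
    p,r,o=tool(); m=r.as_matrix(); y0=np.degrees(np.arctan2(m[1,0],m[0,0]))
    print('t',round(o['time'],2),'now',p.round(4),'yaw',y0.round(2),'tilt',np.round(m[:2,2],4),'w',o['width'].round(4),'F',o['wrist_force'].round(1))
    dy=0 if yaw is None else (yaw-y0+90)%180-90
    D=np.array([x,y,z])-p; n=max(int(np.ceil(np.linalg.norm(D)/0.0405)),int(np.ceil(abs(dy)/7.1)),1)
    print('world d',D.round(4),'dyaw',round(dy,1),'n',n)
    a=0
    for i in range(n):
        h=np.radians(y0+dy*i/n); s=D/n
        print("%.4f %.4f %.4f %.2f"%(np.cos(h)*s[0]+np.sin(h)*s[1], np.sin(h)*s[0]-np.cos(h)*s[1], -s[2], -dy/n))
if __name__=='__main__': main(*map(float,sys.argv[1:]))
E
python3 plan.py 0.44 -0.208 0.12 -16
```

```text
Traceback (most recent call last):
  File "plan.py", line 13, in <module>
    if __name__=='__main__': main(*map(float,sys.argv[1:]))
                             ~~~~^^^^^^^^^^^^^^^^^^^^^^^^^^
  File "plan.py", line 5, in main
    print('t',round(o['time'],2),'now',p.round(4),'yaw',y0.round(2),'tilt',np.round(m[:2,2],4),'w',o['width'].round(4),'F',o['wrist_force'].round(1))
                                                                                                   ^^^^^^^^^^^^^^^^
AttributeError: 'float' object has no attribute 'round'
```

```bash
sed -i "s/o\['width'\].round(4)/round(o['width'],4)/" plan.py
python3 plan.py 0.44 -0.208 0.12 -16
```

```text
t 0.15 now [ 0.1315 -0.5591  0.1759] yaw 13.22 tilt [-0.0002  0.0018] w 0.0941 F [-0.2 -0.4 -0.1]
world d [ 0.3085  0.3511 -0.0559] dyaw -29.2 n 12
0.0317 -0.0226 0.0047 2.44
0.0307 -0.0239 0.0047 2.44
0.0297 -0.0252 0.0047 2.44
0.0286 -0.0264 0.0047 2.44
0.0274 -0.0276 0.0047 2.44
0.0262 -0.0288 0.0047 2.44
0.0250 -0.0299 0.0047 2.44
0.0237 -0.0309 0.0047 2.44
0.0224 -0.0319 0.0047 2.44
0.0210 -0.0328 0.0047 2.44
0.0196 -0.0337 0.0047 2.44
0.0181 -0.0345 0.0047 2.44
```

```bash
python3 -m pendant '0.032 -0.023 0.0047 2.44 1; 0.031 -0.024 0.0047 2.44 1; 0.030 -0.025 0.0047 2.44 1; 0.0286 -0.0264 0.0047 2.44 1; 0.0274 -0.0276 0.0047 2.44 1' 40
python3 -m pendant '0.0262 -0.0288 0.0047 2.44 1; 0.025 -0.03 0.0047 2.44 1; 0.0237 -0.0309 0.0047 2.44 1; 0.0224 -0.0319 0.0047 2.44 1; 0.021 -0.0328 0.0047 2.44 1'
python3 plan.py 0.44 -0.208 0.12 -16
```

```text
time: 0.57
ee_pos: [0.2601, -0.4147, 0.1504]
tool_rot: [0.001, 1.0, -0.003, -0.001]
wrist_force: [0.0, -0.4, -1.6]
width: 0.0943
time: 0.98
ee_pos: [0.3966, -0.2632, 0.1245]
tool_rot: [0.001, 0.993, -0.116, -0.001]
wrist_force: [0.6, -1.1, 1.4]
width: 0.0938
t 0.98 now [ 0.3966 -0.2632  0.1245] yaw -13.33 tilt [-0.0019 -0.0011] w 0.0938 F [ 0.6 -1.1  1.4]
world d [ 0.0434  0.0552 -0.0045] dyaw -2.7 n 2
0.0148 -0.0319 0.0022 1.34
0.0140 -0.0322 0.0022 1.34
```

```bash
python3 -m pendant '0.0148 -0.032 0.002 1.3 1; 0.014 -0.032 0.002 1.3 1; 0 0 0 0 1'
cat > wv.py <<'E'
from h import *; import sys
P=viewer.camera_params("wrist"); p,d=viewer.camera("wrist"); n=sys.argv[1]
cv2.imwrite(f"pics/{n}.png",p[:,:,::-1]); np.save(f"pics/{n}d.npy",d)
import pickle; pickle.dump(P,open(f"pics/{n}.pkl","wb"))
E
python3 wv.py w1; python3 plan.py 0.4712 -0.216 0.12 -16
```

```text
time: 1.23
ee_pos: [0.4439, -0.1987, 0.1185]
tool_rot: [-0.001, 0.991, -0.137, -0.001]
wrist_force: [-0.2, 0.6, -0.4]
width: 0.0944
t 1.28 now [ 0.4426 -0.2006  0.1185] yaw -15.73 tilt [-0.0037  0.0012] w 0.094 F [-0.2  0.1  0.6]
world d [ 0.0286 -0.0154  0.0015] dyaw -0.3 n 1
0.0317 0.0070 -0.0015 0.27
```

View pics/w1.png

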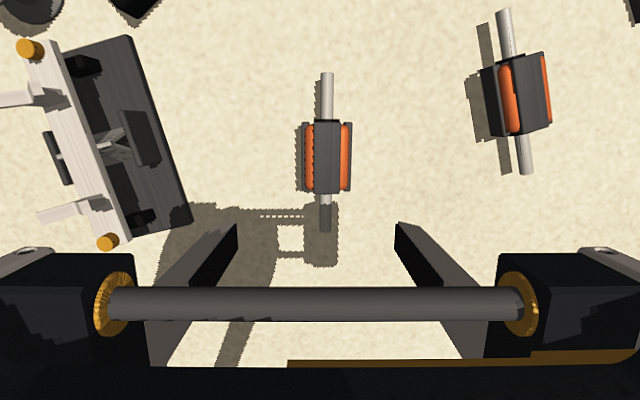

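```bash
cat > m3.py <<'E'
from h import *; import pickle
n="w1"; P=pickle.load(open(f"pics/{n}.pkl","rb")); d=np.load(f"pics/{n}d.npy"); C=cloud(P,d); Z=C[...,2]
v,u=np.mgrid[0:400,0:640]; ok=(d>0)
def box(u0,u1,v0,v1): return (u>=u0)&(u<=u1)&(v>=v0)&(v<=v1)&ok
def ax(m,nm):
    X=C[m][:,:2]*1000; c=X.mean(0); w,V=np.linalg.eigh((X-c).T@(X-c)); a=V[:,1]; b=V[:,0]
    t=(X-c)@a; s=(X-c)@b; mid=c+a*(t.min()+t.max())/2+b*(s.min()+s.max())/2
    print(nm,m.sum(),'mid',mid.round(1),'axis',((np.degrees(np.arctan2(a[1],a[0]))+90)%180-90).round(2),'L',np.ptp(t).round(1),'W',np.ptp(s).round(1),'z',C[m][:,2].mean().round(4))
if __name__=='__main__':
    ax(box(290,360,60,245)&(Z>.02)&(Z<.06),'A all'); ax(box(290,360,100,200)&(Z>.042)&(Z<.06),'A core')
    ax(box(465,560,0,180)&(Z>.02)&(Z<.06),'B all'); ax(box(465,560,40,150)&(Z>.042)&(Z<.06),'B core')
    b=box(0,200,0,260); ax(b&(Z>.063)&(Z<.075),'beam'); ax(b&(Z>.09)&(Z<.12)&(v<120),'s+'); ax(b&(Z>.09)&(Z<.12)&(v>150),'s-')
    ax(b&(Z>.008)&(Z<.02),'base')
E
python3 m3.py
```

```text
A all 4618 mid [ 474.7 -217.6] axis -16.06 L 149.3 W 45.8 z 0.0401
A core 2653 mid [ 474.5 -217.3] axis -16.13 L 63.1 W 37.2 z 0.0458
B all 5989 mid [ 481.1 -399.2] axis 0.48 L 150.3 W 48.2 z 0.0382
B core 2919 mid [ 481.6 -398.9] axis 1.27 L 64.2 W 37.2 z 0.0457
beam 6436 mid [539.5 -22.4] axis -2.43 L 170.3 W 28.3 z 0.0694
s+ 835 mid [582.2 -25.8] axis 88.17 L 39.5 W 11.3 z 0.1004
s- 751 mid [496.7 -21.4] axis 88.41 L 42.4 W 10.3 z 0.1023
base 10430 mid [567.3 -37.9] axis -0.56 L 247.7 W 135.9 z 0.0128
```

```bash
python3 -m pendant '0.032 0.0085 0.030 0.3 1; 0 0 0.038 0 1; 0 0 0.03 0 1; 0 0 0 0 1'
python3 plan.py 0.4745 -0.2174 0.008 -16.1
```

```text
time: 1.62
ee_pos: [0.4727, -0.2215, 0.024]
tool_rot: [0.003, 0.99, -0.138, 0.003]
wrist_force: [-1.8, 1.0, 0.1]
width: 0.0938
t 1.62 now [ 0.4727 -0.2215  0.024 ] yaw -15.84 tilt [ 0.0046 -0.0075] w 0.0938 F [-1.8  1.   0.1]
world d [ 0.0018  0.0041 -0.016 ] dyaw -0.3 n 1
0.0006 -0.0045 0.0160 0.26
```

```bash
python3 -m pendant '0.001 -0.0045 0.0155 0.3 1; 0 0 0 0 1'
python3 plan.py 0.4745 -0.2174 0.008 -16.1
```

```text
time: 1.78
ee_pos: [0.4726, -0.2191, 0.0078]
tool_rot: [0.003, 0.99, -0.142, 0.001]
wrist_force: [-0.3, 1.1, 0.5]
width: 0.0937
t 1.78 now [ 0.4726 -0.2191  0.0078] yaw -16.29 tilt [ 0.0009 -0.0061] w 0.0937 F [-0.3  1.1  0.5]
world d [0.0019 0.0017 0.0002] dyaw 0.2 n 1
0.0013 -0.0021 -0.0002 -0.19
```

```bash
python3 -m pendant '0.0015 -0.0025 0 0 1; 0 0 0 0 -1; 0 0 0 0 -1; 0 0 0 0 -1; 0 0 0 0 -1' 40
python3 plan.py 0.4745 -0.2174 0.15 -16.1
```

```text
time: 2.2
ee_pos: [0.4774, -0.2221, 0.0149]
tool_rot: [0.006, 0.99, -0.143, 0.005]
wrist_force: [0.2, -0.0, -0.6]
width: 0.0703
t 2.2 now [ 0.4774 -0.2221  0.0149] yaw -16.43 tilt [ 0.0083 -0.0123] w 0.0703 F [ 0.2 -0.  -0.6]
world d [-0.0029  0.0047  0.1351] dyaw 0.3 n 4
-0.0010 -0.0009 -0.0338 -0.08
-0.0010 -0.0009 -0.0338 -0.08
-0.0010 -0.0009 -0.0338 -0.08
-0.0010 -0.0009 -0.0338 -0.08
```

```bash
python3 plan.py 0.4745 -0.2174 0.008 -16.1 | tail -2;  python3 -m pendant '-0.004 -0.0035 0.007 0 -1'; python3 plan.py 0.4745 -0.2174 0.008 -16.1
```

```text
world d [-0.0029  0.0047 -0.0069] dyaw 0.3 n 1
-0.0041 -0.0037 0.0069 -0.33
time: 2.28
ee_pos: [0.4772, -0.2199, 0.0103]
tool_rot: [0.007, 0.99, -0.143, 0.008]
wrist_force: [0.6, -1.2, 0.0]
width: 0.0639
t 2.28 now [ 0.4772 -0.2199  0.0103] yaw -16.45 tilt [ 0.0137 -0.0161] w 0.0639 F [ 0.6 -1.2  0. ]
world d [-0.0027  0.0025 -0.0023] dyaw 0.3 n 1
-0.0033 -0.0016 0.0023 -0.35
```

```bash
python3 -m pendant '-0.0045 -0.002 0.0035 -0.3 -1'; python3 -m pendant '-0.002 -0.001 0.001 0 -1';python3 plan.py 0.4745 -0.2174 0.008 -16.1
```

```text
time: 2.37
ee_pos: [0.4734, -0.2164, 0.0066]
tool_rot: [0.007, 0.99, -0.14, 0.008]
wrist_force: [-0.3, 0.0, 0.3]
width: 0.0573
time: 2.45
ee_pos: [0.4709, -0.2142, 0.005]
tool_rot: [0.007, 0.99, -0.14, 0.008]
wrist_force: [-0.6, 1.6, 0.5]
width: 0.0508
t 2.45 now [ 0.4709 -0.2142  0.005 ] yaw -16.1 tilt [ 0.0133 -0.0158] w 0.0508 F [-0.6  1.6  0.5]
world d [ 0.0036 -0.0032  0.003 ] dyaw -0.0 n 1
0.0043 0.0021 -0.0030 0.00
```

```bash
python3 -m pendant '0.0035 0.001 -0.002 0 -1';python3 plan.py 0.4745 -0.2174 0.008 -16.1
```

```text
time: 2.53
ee_pos: [0.4717, -0.215, 0.0059]
tool_rot: [0.007, 0.99, -0.14, 0.006]
wrist_force: [-0.7, 0.4, -5.2]
width: 0.0454
t 2.53 now [ 0.4717 -0.215   0.0059] yaw -16.05 tilt [ 0.0094 -0.0146] w 0.0454 F [-0.7  0.4 -5.2]
world d [ 0.0028 -0.0024  0.0021] dyaw -0.0 n 1
0.0034 0.0015 -0.0021 0.05
```

```bash
python3 -m pendant '0 0 -0.02 0 -1; 0 0 -0.038 0 -1; 0 0 -0.038 0 -1; 0 0 -0.035 0 -1'; python3 plan.py 0.5361 -0.0225 0.16 -2.45; python3 -c "
from h import *
o=arm.get_obs();print(o['ft_torque'],o['wrist_force'])"
```

```text
time: 2.87
ee_pos: [0.4583, -0.2043, 0.1251]
tool_rot: [-0.002, 0.99, -0.14, -0.011]
wrist_force: [-0.5, -1.0, -5.1]
width: 0.0456
t 2.87 now [ 0.4583 -0.2043  0.1251] yaw -16.05 tilt [-0.0216  0.0075] w 0.0456 F [-0.5 -1.  -5.1]
world d [0.0778 0.1818 0.0349] dyaw 13.6 n 5
0.0049 -0.0392 -0.0070 -2.72
0.0068 -0.0390 -0.0070 -2.72
0.0086 -0.0386 -0.0070 -2.72
0.0104 -0.0381 -0.0070 -2.72
0.0122 -0.0376 -0.0070 -2.72
[-0.04567605 -0.07187371  0.01423279] [-0.52637897 -1.01063361 -5.13994749]
```

```bash
python3 -m pendant '0.005 -0.0385 -0.01 -2.7 -1; 0.007 -0.038 -0.01 -2.7 -1; 0.009 -0.038 -0.007 -2.7 -1; 0.011 -0.038 -0.007 -2.7 -1'; python3 plan.py 0.5361 -0.0225 0.16 -2.45; python3 -c "
from h import *
o=arm.get_obs();print(o['ft_torque'],o['wrist_force'])"
```

```text
time: 3.2
ee_pos: [0.5234, -0.0664, 0.1636]
tool_rot: [0.0, 0.999, -0.05, -0.009]
wrist_force: [0.5, -0.2, -5.5]
width: 0.0459
t 3.2 now [ 0.5234 -0.0664  0.1636] yaw -5.7 tilt [-0.0175  0.0005] w 0.0459 F [ 0.5 -0.2 -5.5]
world d [ 0.0127  0.0439 -0.0036] dyaw 3.3 n 2
0.0041 -0.0225 0.0018 -1.63
0.0047 -0.0224 0.0018 -1.63
[-0.002273   -0.10622308  0.01057056] [ 0.47723644 -0.24177785 -5.48556502]
```

```bash
python3 -m pendant '0.004 -0.0225 0.002 -1.6 -1; 0.005 -0.018 0.002 -1.4 -1; 0 0 0 0 -1'; python3 plan.py 0.5361 -0.0225 0.16 -2.45; python3 wv.py w2;  python3 plan.py 0.5361 -0.0225 0.16 -2.45;python3 -c "
from h import *
o=arm.get_obs();print(o['ft_torque'],o['wrist_force'])"
```

```text
time: 3.45
ee_pos: [0.5372, -0.016, 0.1579]
tool_rot: [-0.003, 1.0, -0.017, -0.009]
wrist_force: [0.8, -0.2, -5.3]
width: 0.0459
t 3.45 now [ 0.5372 -0.016   0.1579] yaw -1.97 tilt [-0.0183  0.0069] w 0.0459 F [ 0.8 -0.2 -5.3]
world d [-0.0011 -0.0065  0.0021] dyaw -0.5 n 1
-0.0009 0.0066 -0.0021 0.48
t 3.5 now [ 0.5362 -0.0175  0.1574] yaw -2.04 tilt [-0.0204  0.0054] w 0.0457 F [-0.5  0.7 -5.9]
world d [-0.0001 -0.005   0.0026] dyaw -0.4 n 1
0.0001 0.0050 -0.0026 0.41
[ 0.03002724  0.06117943 -0.04453544] [-0.45940261  0.67499786 -5.89067171]
```

View pics/w2.png

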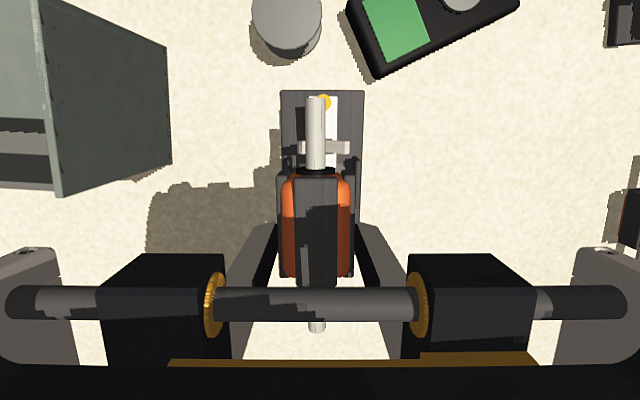

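```bash
cat > m4.py <<'E'
import m3; from m3 import *
import sys
n=sys.argv[1]; P=pickle.load(open(f"pics/{n}.pkl","rb")); d=np.load(f"pics/{n}d.npy"); C=cloud(P,d); Z=C[...,2]; m3.C=C; ok=d>0; m3.ok=ok
m=(u>270)&(u<362)&(v>80)&(v<345)&ok
h=Z[m]; print(np.histogram(h,bins=np.arange(0,.26,.01)))
# far tip & near tip of shaft
for nm,(u0,u1,v0,v1) in dict(far=(300,332,85,168),near=(300,332,322,345)).items():
    b=box(u0,u1,v0,v1)&ok&(Z>.14)&(Z<.2)
    X=C[b]; print(nm,b.sum(),'x',X[:,0].min().round(4),X[:,0].max().round(4),'y',X[:,1].mean().round(4),'z',Z[b].mean().round(4),'v',v[b].min(),v[b].max())
core=box(270,362,165,285)&ok&(Z>.185)&(Z<.21); X=C[core]; ax(core,'coretop'); 
A=np.c_[X[:,:2],np.ones(len(X))]; print('plane',np.linalg.lstsq(A,X[:,2],rcond=None)[0].round(3))
ax(box(290,350,130,155)&(Z>.09)&(Z<.12),'s+')
E
python3 m4.py w2
```

```text
(array([3862, 3734,   72,   48,  133,  203,  404,  284,   46,   84,  303,
          3,    0,    0,    0,    0,   63, 1189, 2016, 6412, 1070,  150,
          3,    0,    0]), array([0.  , 0.01, 0.02, 0.03, 0.04, 0.05, 0.06, 0.07, 0.08, 0.09, 0.1 ,
       0.11, 0.12, 0.13, 0.14, 0.15, 0.16, 0.17, 0.18, 0.19, 0.2 , 0.21,
       0.22, 0.23, 0.24, 0.25]))
far 1449 x 0.5765 0.6172 y -0.0183 z 0.1789 v 98 168
near 189 x 0.4674 0.4771 y -0.0152 z 0.1836 v 322 333
coretop 8765 mid [544.3 -17.4] axis -1.11 L 66.7 W 53.5 z 0.1964
plane [-0.058  0.006  0.228]
s+ 390 mid [582.6 -23.5] axis 87.41 L 41.6 W 9.8 z 0.104
```

```bash
python3 -m pendant '-0.001 0.005 0.020 0.5 -1; 0 0 0.01 0 -1'; python3 plan.py 0.5345 -0.022 0.089 -2.6
```

```text
time: 3.67
ee_pos: [0.5346, -0.0224, 0.127]
tool_rot: [-0.002, 1.0, -0.021, -0.01]
wrist_force: [-1.7, 0.0, -6.7]
width: 0.0456
t 3.67 now [ 0.5346 -0.0224  0.127 ] yaw -2.46 tilt [-0.0199  0.0039] w 0.0456 F [-1.7  0.  -6.7]
world d [-0.0001  0.0004 -0.038 ] dyaw -0.1 n 1
-0.0001 -0.0004 0.0380 0.14
```

```bash
python3 -m pendant '0 0 0.020 0 -1; 0 0 0.008 0 -1'; python3 plan.py 0.5345 -0.022 0.089 -2.6
```

```text
time: 3.83
ee_pos: [0.5318, -0.0233, 0.0959]
tool_rot: [-0.002, 1.0, -0.023, -0.012]
wrist_force: [-1.8, 0.0, -6.7]
width: 0.0455
t 3.83 now [ 0.5318 -0.0233  0.0959] yaw -2.58 tilt [-0.0241  0.0044] w 0.0455 F [-1.8  0.  -6.7]
world d [ 0.0027  0.0013 -0.0069] dyaw -0.0 n 1
0.0026 -0.0015 0.0069 0.02
```

```bash
python3 -m pendant '0.0035 -0.001 0.006 0 -1'; python3 plan.py 0.5345 -0.022 0.087 -2.6; python3 -m pendant '0.0015 0 0.002 0 -1'; python3 plan.py 0.5345 -0.022 0.087 -2.6
```

```text
time: 3.92
ee_pos: [0.5337, -0.0231, 0.0883]
tool_rot: [-0.002, 1.0, -0.023, -0.014]
wrist_force: [0.3, -0.2, -4.7]
width: 0.0459
t 3.92 now [ 0.5337 -0.0231  0.0883] yaw -2.66 tilt [-0.0272  0.0048] w 0.0459 F [ 0.3 -0.2 -4.7]
world d [ 0.0008  0.0011 -0.0013] dyaw 0.1 n 1
0.0008 -0.0011 0.0013 -0.06
time: 4.0
ee_pos: [0.5344, -0.0229, 0.0846]
tool_rot: [-0.003, 1.0, -0.024, -0.015]
wrist_force: [1.0, 1.9, -4.1]
width: 0.0457
t 4.0 now [ 0.5344 -0.0229  0.0846] yaw -2.72 tilt [-0.0294  0.0064] w 0.0457 F [ 1.   1.9 -4.1]
world d [0.0001 0.0009 0.0024] dyaw 0.1 n 1
0.0001 -0.0009 -0.0024 -0.12
```

```bash
python3 -m pendant '0 0 -0.0005 0 0.5'; python3 plan.py 0.5345 -0.022 0.087 -2.6; python3 -m pendant '0 0 0 0 0.5;0 0 -0.002 0 0.7'; python3 plan.py 0.5345 -0.022 0.087 -2.6
```

```text
time: 4.08
ee_pos: [0.5349, -0.0232, 0.0852]
tool_rot: [-0.003, 1.0, -0.024, -0.015]
wrist_force: [-0.7, 0.7, -0.9]
width: 0.0496
t 4.08 now [ 0.5349 -0.0232  0.0852] yaw -2.76 tilt [-0.0292  0.0067] w 0.0496 F [-0.7  0.7 -0.9]
world d [-0.0004  0.0012  0.0018] dyaw 0.2 n 1
-0.0005 -0.0012 -0.0018 -0.16
time: 4.25
ee_pos: [0.5375, -0.0244, 0.0899]
tool_rot: [-0.002, 1.0, -0.024, -0.012]
wrist_force: [-0.4, 0.5, 0.2]
width: 0.0621
t 4.25 now [ 0.5375 -0.0244  0.0899] yaw -2.79 tilt [-0.0247  0.0053] w 0.0621 F [-0.4  0.5  0.2]
world d [-0.003   0.0024 -0.0029] dyaw 0.2 n 1
-0.0032 -0.0022 0.0029 -0.19
```

Released; now rise to look at the beam.

```bash
python3 -m pendant '0 0 -0.025 0 1; -0.01 0 -0.04 0 1; -0.025 0 -0.03 0 1; -0.02 0 -0.01 0 1; 0 0 0 0 1'; python3 wv.py w3; python3 -c "
from h import *
p,d=viewer.camera('scene'); cv2.imwrite('pics/sc3.png',cv2.resize(p[160:270,220:420,::-1],None,fx=4,fy=4)); np.save('pics/sc3d.npy',d)"
```

```text
time: 4.67
ee_pos: [0.4894, -0.0245, 0.21]
tool_rot: [0.0, 1.0, -0.025, -0.005]
wrist_force: [-0.2, 0.6, -0.4]
width: 0.0929
```

View pics/w3.png

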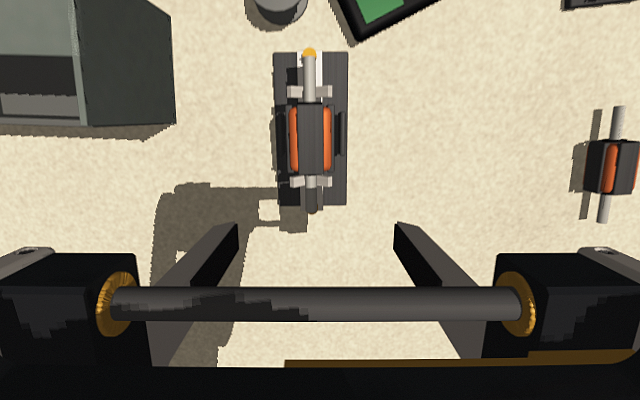

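View pics/sc3.png

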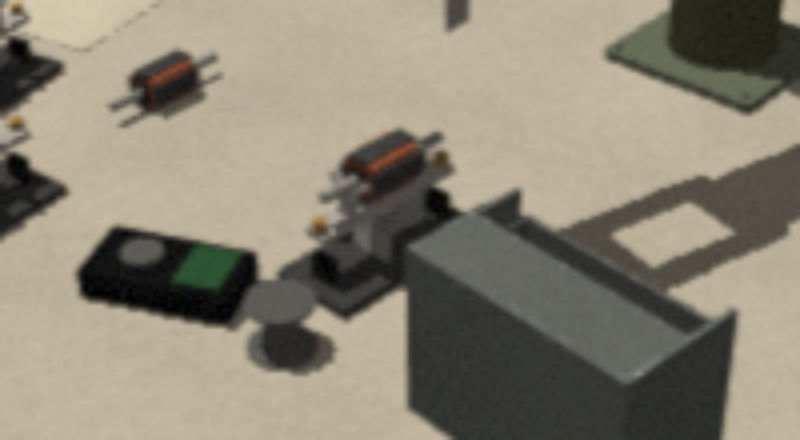

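```bash
cat > m5.py <<'E'
import m3; from m3 import *
import sys
n=sys.argv[1]; P=pickle.load(open(f"pics/{n}.pkl","rb")); d=np.load(f"pics/{n}d.npy"); C=cloud(P,d); Z=C[...,2]; m3.C=C
ok=d>0
# rotor in cradle: centre ~ (0.5395,-0.0228); axis -2.45deg
c=np.array([.5395,-.0228]); a=np.radians(-2.45); e=np.array([np.cos(a),np.sin(a)]); f=np.array([-e[1],e[0]])
s=(C[...,:2]-c)@e; t=(C[...,:2]-c)@f
core=ok&(abs(t)<.03)&(abs(s)<.05)&(Z>.108)&(Z<.15)&(v<290)
S=s[core]; T=t[core]; print('core n',core.sum(),'s',np.percentile(S,[0.3,99.7]).round(4),'t',np.percentile(T,[.5,99.5]).round(4))
k=core&(abs(t)<.015)&(abs(s)<.028); co=np.polyfit(s[k],Z[k],1); print('core slope (tilt=-slope)',co.round(4))
sh=ok&(abs(t)<.010)&(abs(s)>.036)&(abs(s)<.09)&(Z>.08)&(Z<.135)
for nm,q in (('far',sh&(s>0)),('near',sh&(s<0))):
    if q.sum(): print(nm,q.sum(),'s',np.percentile(s[q],[0.5,99.5]).round(4),'z',np.median(Z[q]).round(4),'t',np.median(t[q]).round(4), 's med',np.median(s[q]).round(4))
bm=ok&(abs(t)<.015)&(abs(s)<.09)&(Z>.045)&(Z<.088); print('beam pts',bm.sum()); 
if bm.sum()>20: print(np.polyfit(s[bm],Z[bm],1).round(4), s[bm].min(),s[bm].max())
E
python3 m5.py w3
```

```text
core n 3447 s [-0.0429  0.0464] t [-0.0215  0.0234]
core slope (tilt=-slope) [0.0174 0.123 ]
far 737 s [0.036 0.085] z 0.1057 t 0.001 s med 0.0547
near 510 s [-0.0753 -0.0374] z 0.1042 t 0.0002 s med -0.0528
beam pts 879
[0.0278 0.0709] -0.08552638021238237 0.08574402197738991
```

```bash
cat > m6.py <<'E'
exec(open('m1.py').read().split("for nm,b")[0])
ok=(d>0)&(Z<0.2)
b=box(195,300,135,215)&ok
for uu in (222,235,248,260,272):
    print(uu,[(int(r),*(C[r,uu]*1000).round().astype(int)[[0,1,2]].tolist()) for r in range(164,204) if d[r,uu]>0])
E
python3 m6.py; python3 - <<'E'
import cv2
p=cv2.imread('pics/top0.png'); cv2.imwrite('pics/bincrop.png',cv2.resize(p[140:210,200:295],None,fx=8,fy=8,interpolation=cv2.INTER_CUBIC))
E
```

```text
222 [(164, 654, 330, 167), (165, 651, 330, 165), (166, 648, 331, 162), (167, 645, 330, 164), (168, 641, 329, 168), (169, 638, 330, 164), (170, 635, 330, 163), (171, 632, 331, 162), (172, 628, 329, 167), (173, 640, 354, 79), (174, 637, 355, 74), (175, 634, 355, 75), (176, 630, 354, 76), (177, 627, 355, 72), (178, 624, 356, 71), (179, 621, 357, 66), (180, 617, 357, 66), (181, 614, 357, 65), (182, 611, 358, 62), (183, 608, 359, 58), (184, 604, 358, 61), (185, 600, 358, 61), (186, 597, 358, 61), (187, 594, 360, 53), (188, 579, 336, 139), (189, 575, 335, 142), (190, 575, 341, 120), (191, 575, 348, 93), (192, 576, 359, 56), (193, 578, 372, 8), (194, 576, 374, 0), (195, 572, 374, 1), (196, 568, 374, 2), (197, 564, 373, 3), (198, 561, 373, 4), (199, 557, 374, 0), (200, 554, 374, 0), (201, 550, 373, 2), (202, 546, 373, 2), (203, 542, 373, 3)]
235 [(164, 654, 287, 166), (165, 650, 287, 167), (166, 648, 288, 161), (167, 644, 287, 166), (168, 641, 288, 163), (169, 638, 289, 160), (170, 633, 286, 169), (171, 631, 287, 163), (172, 628, 288, 162), (173, 625, 288, 162), (174, 647, 323, 17), (175, 64
[... 2448 characters left out ...]
), (171, 631, 168, 159), (172, 627, 167, 165), (173, 624, 167, 164), (174, 621, 167, 161), (175, 617, 166, 166), (176, 613, 166, 169), (177, 635, 188, 17), (178, 631, 187, 19), (179, 627, 187, 18), (180, 625, 188, 10), (181, 621, 188, 14), (182, 616, 187, 21), (183, 612, 187, 20), (184, 609, 187, 16), (185, 605, 187, 21), (186, 601, 187, 21), (187, 598, 187, 15), (188, 594, 187, 20), (189, 591, 187, 19), (190, 588, 187, 15), (191, 584, 188, 14), (192, 565, 170, 136), (193, 561, 169, 142), (194, 558, 170, 138), (195, 559, 175, 103), (196, 560, 180, 68), (197, 560, 184, 36), (198, 560, 189, 1), (199, 556, 189, 4), (200, 552, 189, 1), (201, 549, 189, 0), (202, 545, 189, 0), (203, 542, 189, -2)]
```

View pics/bincrop.png

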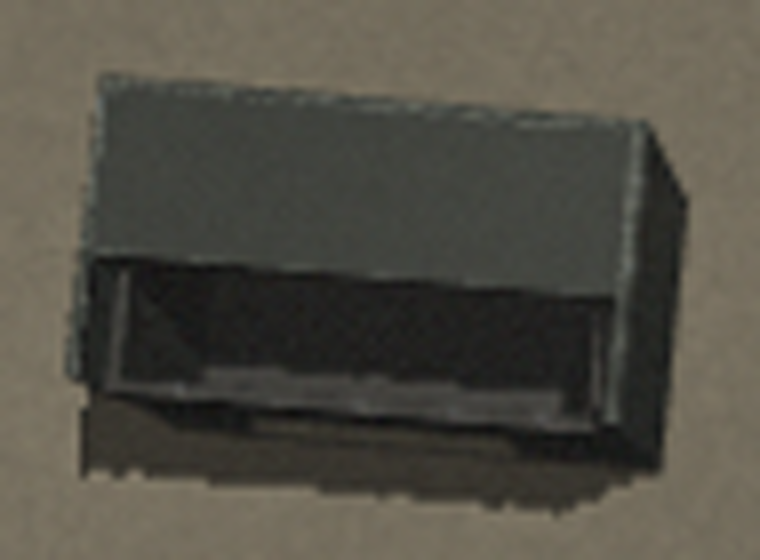

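```bash
python3 plan.py 0.50 0.257 0.235 -5.2
```

```text
t 4.77 now [ 0.4907 -0.0246  0.2078] yaw -2.84 tilt [-0.0109  0.0007] w 0.0937 F [ 0.5 -0.6  0.1]
world d [0.0093 0.2816 0.0272] dyaw -2.4 n 7
-0.0007 -0.0402 -0.0039 0.34
-0.0009 -0.0402 -0.0039 0.34
-0.0011 -0.0402 -0.0039 0.34
-0.0014 -0.0402 -0.0039 0.34
-0.0016 -0.0402 -0.0039 0.34
-0.0018 -0.0402 -0.0039 0.34
-0.0021 -0.0402 -0.0039 0.34
```

```bash
python3 -m pendant '-0.001 -0.04 -0.004 0.34 -1; -0.001 -0.04 -0.004 0.34 -1; -0.001 -0.04 -0.004 0.34 -1; -0.001 -0.04 -0.004 0.34 -1; -0.002 -0.04 -0.004 0.34 -1'; python3 -m pendant '-0.002 -0.037 -0.004 0.3 -1; -0.002 -0.025 -0.004 0.3 -1; 0 0 0 0 -1'; python3 plan.py 0.50 0.257 0.235 -5.2; python3 wv.py w4
```

```text
time: 5.18
ee_pos: [0.502, 0.1733, 0.2241]
tool_rot: [0.002, 0.999, -0.05, -0.006]
wrist_force: [1.4, -0.5, -0.4]
width: 0.0642
time: 5.43
ee_pos: [0.5048, 0.246, 0.2287]
tool_rot: [0.001, 0.999, -0.052, -0.008]
wrist_force: [0.2, -0.1, 1.5]
width: 0.0444
t 5.43 now [0.5048 0.246  0.2287] yaw -5.94 tilt [-0.0156 -0.0013] w 0.0444 F [ 0.2 -0.1  1.5]
world d [-0.0048  0.011   0.0063] dyaw 0.7 n 1
-0.0059 -0.0104 -0.0063 -0.74
```

View pics/w4.png

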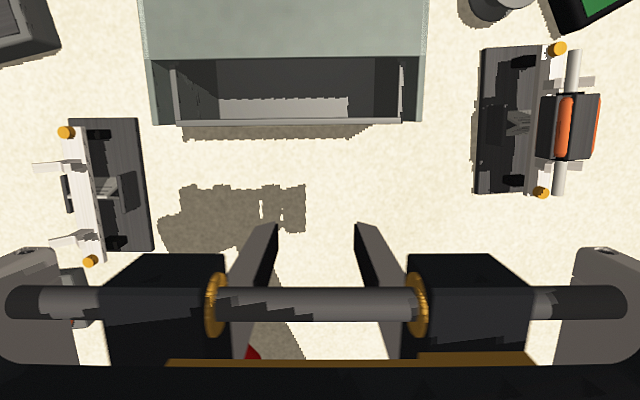

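```bash
cat > m7.py <<'E'
import m3; from m3 import *
import sys
n=sys.argv[1]; P=pickle.load(open(f"pics/{n}.pkl","rb")); d=np.load(f"pics/{n}d.npy"); C=cloud(P,d); Z=C[...,2]; m3.C=C
ok=d>0
m=ok&(u>150)&(u<430)&(v>112)&(v<132)&(Z>.132)&(Z<.15); 
X=C[m]; print(m.sum(), 'u',u[m].min(),u[m].max())
for uu in (185,210,250,290,330,370,395):
    q=m&(abs(u-uu)<4); print(uu,(C[q].mean(0)*1000).round(1) if q.sum() else None, v[q].mean() if q.sum() else None)
co=np.polyfit(X[:,1],X[:,0],1); print('x=f(y)',co,'yaw',-np.degrees(np.arctan(co[0])))
r=ok&(Z>.158)&(Z<.172)&(v<80)&(u>130)&(u<440); print('roof front x by u',[(uu,(C[r&(u==uu)][np.argmax(v[r&(u==uu)])]*1000).round().tolist()) for uu in (170,280,400)])
for vv in (100,112,118): 
    q=np.where(ok[vv]&(Z[vv]>.12)&(Z[vv]<.17))[0]; q=q[(q>130)&(q<440)]; print(vv,q.tolist()[:12],q.tolist()[-12:], [(C[vv,k]*1000).round().tolist() for k in (q[0],q[-1])])
E
python3 m7.py w4; python3 m5.py w4
```

```text
1811 u 165 410
185 [581.8 356.7 141.1] 121.64516129032258
210 [578.1 333.2 142.9] 123.0
250 [575.2 297.2 142.7] 122.0
290 [571.4 261.3 142.9] 122.02083333333333
330 [568.6 225.5 142.8] 120.95833333333333
370 [565.  189.7 142.7] 121.0
395 [564.7 166.5 141.7] 118.64615384615385
x=f(y) [0.09719378 0.54696993] yaw -5.551356927462479
roof front x by u [(170, [630.0, 352.0, 159.0]), (280, [623.0, 262.0, 161.0]), (400, [614.0, 165.0, 158.0])]
100 [149, 150, 151, 152, 153, 154, 155, 156, 157, 158, 159, 160] [412, 413, 414, 415, 416, 417, 418, 419, 420, 421, 422, 423] [[601.0, 372.0, 166.0], [578.0, 149.0, 166.0]]
112 [151, 152, 153, 154, 155, 156, 157, 158, 159, 160, 161, 162] [411, 412, 413, 414, 415, 416, 417, 418, 419, 420, 421, 422] [[592.0, 373.0, 166.0], [569.0, 150.0, 165.0]]
118 [150, 151, 152, 153, 154, 155, 156, 157, 158, 159, 160, 161] [411, 412, 413, 414, 415, 416, 417, 418, 419, 420, 421, 422] [[587.0, 375.0, 166.0], [564.0, 150.0, 165.0]]
core n 3193 s [-0.0425  0.0465] t [-0.0175  0.0246]
core slope (tilt=-slope) [0.0145 0.1229]
far 830 s [0.0364 0.0847] z 0.1041 t 0.0044 s med 0.0551
near 566 s [-0.0752 -0.0371] z 0.103 t 0.0042 s med -0.051
beam pts 2711
[0.018  0.0702] -0.08473976298022318 0.08597379225636895
```

```bash
python3 plan.py 0.5965 0.2598 0.23 -5.4;  python3 -m pendant '0.03 -0.006 0 0 -1; 0.036 -0.006 0 0 -1; 0.025 -0.004 0 0 -1; 0 0 0 0 -1'; python3 plan.py 0.5965 0.2598 0.112 -5.4
```

```text
t 5.48 now [0.5044 0.244  0.2279] yaw -5.98 tilt [-0.017  -0.0033] w 0.0404 F [-0.5 -0.5  0.1]
world d [0.0921 0.0158 0.0021] dyaw 0.6 n 3
0.0300 -0.0084 -0.0007 -0.19
0.0300 -0.0083 -0.0007 -0.19
0.0300 -0.0082 -0.0007 -0.19
time: 5.82
ee_pos: [0.596, 0.2471, 0.2177]
tool_rot: [0.006, 0.999, -0.051, -0.014]
wrist_force: [-0.1, -1.1, 0.3]
width: 0.0136
t 5.82 now [0.596  0.2471 0.2177] yaw -5.89 tilt [-0.0289 -0.0098] w 0.0136 F [-0.1 -1.1  0.3]
world d [ 0.0005  0.0127 -0.1057] dyaw 0.5 n 3
-0.0003 -0.0042 0.0352 -0.16
-0.0003 -0.0042 0.0352 -0.16
-0.0003 -0.0042 0.0352 -0.16
```

```bash
python3 -m pendant '0 -0.004 0.03 0 -1; 0.001 -0.004 0.03 0 -1; 0.001 -0.003 0.02 0 -1'; python3 plan.py 0.5965 0.2598 0.112 -5.4
```

```text
time: 6.07
ee_pos: [0.6035, 0.2527, 0.1385]
tool_rot: [0.005, 0.998, -0.055, -0.01]
wrist_force: [0.4, 0.3, -0.1]
width: 0.0003
t 6.07 now [0.6035 0.2527 0.1385] yaw -6.26 tilt [-0.02   -0.0094] w 0.0003 F [ 0.4  0.3 -0.1]
world d [-0.007   0.0071 -0.0265] dyaw 0.9 n 1
-0.0077 -0.0063 0.0265 -0.86
```

```bash
python3 -m pendant '-0.006 -0.003 0.022 -0.4 -1; -0.012 0 0.006 -0.4 -1'; python3 plan.py 0.51 0.2598 0.107 -5.4
```

```text
time: 6.23
ee_pos: [0.5832, 0.2529, 0.1033]
tool_rot: [0.007, 0.999, -0.049, -0.014]
wrist_force: [-0.1, -0.4, -0.6]
width: 0.0005
t 6.23 now [0.5832 0.2529 0.1033] yaw -5.68 tilt [-0.0283 -0.0131] w 0.0005 F [-0.1 -0.4 -0.6]
world d [-0.0732  0.0069  0.0037] dyaw 0.3 n 2
-0.0368 0.0002 -0.0019 -0.14
-0.0368 0.0001 -0.0019 -0.14
```

Now pull the lip forward.

```bash
python3 -m pendant '-0.02 0 0 0 -1; -0.02 0 0 0 -1; -0.022 0 0.001 0 -1; -0.022 0 0.001 0 -1'; python3 plan.py 0.49 0.2598 0.105 -5.4
```

```text
time: 6.57
ee_pos: [0.4964, 0.2539, 0.0956]
tool_rot: [0.01, 0.998, -0.054, -0.017]
wrist_force: [0.8, -0.2, -0.4]
width: 0.0004
t 6.57 now [0.4964 0.2539 0.0956] yaw -6.16 tilt [-0.035  -0.0176] w 0.0004 F [ 0.8 -0.2 -0.4]
world d [-0.0064  0.0059  0.0094] dyaw 0.8 n 1
-0.0070 -0.0052 -0.0094 -0.76
```

```bash
python3 -m pendant '0 0 -0.035 0 -1; 0 0 -0.04 0 -1; -0.02 0.01 -0.04 0 -1; -0.03 0.02 -0.02 0 1; 0 0.02 0 0 1'; python3 plan.py 0.44 -0.385 0.13 0.5; python3 wv.py w5
```

```text
time: 6.98
ee_pos: [0.4302, 0.2047, 0.2219]
tool_rot: [0.017, 0.998, -0.054, -0.035]
wrist_force: [0.9, 0.2, -0.1]
width: 0.0105
t 6.98 now [0.4302 0.2047 0.2219] yaw -6.25 tilt [-0.0714 -0.0303] w 0.0105 F [ 0.9  0.2 -0.1]
world d [ 0.0098 -0.5897 -0.0919] dyaw 6.8 n 15
0.0049 0.0390 0.0061 -0.45
0.0046 0.0390 0.0061 -0.45
0.0043 0.0391 0.0061 -0.45
0.0040 0.0391 0.0061 -0.45
0.0037 0.0391 0.0061 -0.45
0.0034 0.0392 0.0061 -0.45
0.0031 0.0392 0.0061 -0.45
0.0028 0.0392 0.0061 -0.45
0.0025 0.0392 0.0061 -0.45
0.0022 0.0393 0.0061 -0.45
0.0019 0.0393 0.0061 -0.45
0.0015 0.0393 0.0061 -0.45
0.0012 0.0393 0.0061 -0.45
0.0009 0.0393 0.0061 -0.45
0.0006 0.0393 0.0061 -0.45
```

View pics/w5.png

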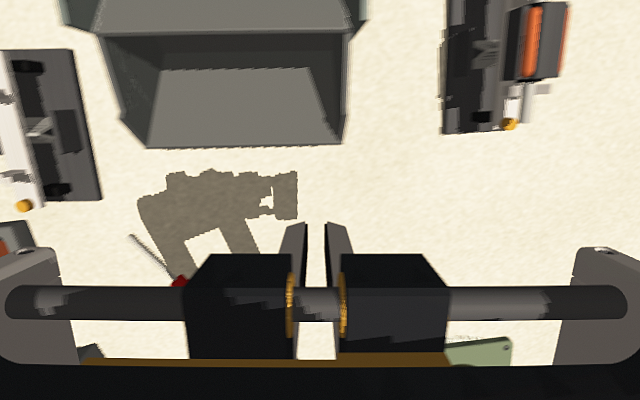

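```bash
python3 -m pendant '0.001 0.038 0 -0.4 1; 0.001 0.038 0 -0.4 1; 0.001 0.038 0 -0.4 1; 0.001 0.038 0 -0.4 1; 0.001 0.038 0 -0.4 1'; python3 -m pendant '0.001 0.038 0 -0.4 1; 0.001 0.038 0 -0.4 1; 0.001 0.038 0 -0.4 1; 0.001 0.038 0 -0.4 1; 0.001 0.038 0 -0.4 1';python3 plan.py 0.44 -0.385 0.13 0.5|head -3;
```

```text
time: 7.45
ee_pos: [0.4143, 0.0067, 0.2247]
tool_rot: [0.018, 0.999, -0.034, -0.036]
wrist_force: [0.9, -0.8, -0.5]
width: 0.048
time: 7.87
ee_pos: [0.4014, -0.194, 0.2262]
tool_rot: [0.016, 0.999, -0.019, -0.04]
wrist_force: [1.3, 0.2, -0.9]
width: 0.0809
t 7.87 now [ 0.4014 -0.194   0.2262] yaw -2.26 tilt [-0.0808 -0.0304] w 0.0809 F [ 1.3  0.2 -0.9]
world d [ 0.0386 -0.191  -0.0962] dyaw 2.8 n 6
0.0077 0.0316 0.0160 -0.46
```

```bash
python3 -m pendant '0.005 0.038 0 -0.4 1; 0.005 0.038 0 -0.4 1; 0.005 0.038 0 -0.4 1; 0.004 0.034 0 -0.4 1; 0 0.02 0 -0.4 1';python3 plan.py 0.44 -0.385 0.13 0.5
```

```text
time: 8.28
ee_pos: [0.4071, -0.3754, 0.2233]
tool_rot: [0.013, 0.999, -0.007, -0.044]
wrist_force: [0.7, 0.3, 0.4]
width: 0.094
t 8.28 now [ 0.4071 -0.3754  0.2233] yaw -0.89 tilt [-0.0889 -0.0244] w 0.094 F [0.7 0.3 0.4]
world d [ 0.0329 -0.0096 -0.0933] dyaw 1.4 n 3
0.0110 0.0030 0.0311 -0.46
0.0110 0.0031 0.0311 -0.46
0.0110 0.0032 0.0311 -0.46
```

```bash
python3 -m pendant '0 0.003 0.04 0 1; 0 0.003 0.04 0 1';python3 plan.py 0.44 -0.385 0.13 0.5 | head -1;  python3 -m pendant '0 0 -0.01 0 1; 0 0 -0.01 0 1';python3 plan.py 0.44 -0.385 0.13 0.5 | head -1;python3 -m pendant '0 0 -0.01 0 1; 0 0 -0.01 0 1';python3 plan.py 0.44 -0.385 0.13 0.5 | head -1
```

```text
time: 8.45
ee_pos: [0.4024, -0.3955, 0.15]
tool_rot: [0.02, 0.999, -0.011, -0.039]
wrist_force: [0.9, 1.2, -0.7]
width: 0.0942
t 8.45 now [ 0.4024 -0.3955  0.15  ] yaw -1.4 tilt [-0.078 -0.039] w 0.0942 F [ 0.9  1.2 -0.7]
time: 8.62
ee_pos: [0.3955, -0.3902, 0.158]
tool_rot: [0.01, 0.999, -0.014, -0.047]
wrist_force: [0.7, -0.3, 0.7]
width: 0.0938
t 8.62 now [ 0.3955 -0.3902  0.158 ] yaw -1.65 tilt [-0.095  -0.0192] w 0.0938 F [ 0.7 -0.3  0.7]
time: 8.78
ee_pos: [0.3968, -0.3893, 0.1808]
tool_rot: [0.009, 0.999, -0.014, -0.048]
wrist_force: [-0.3, 0.6, 0.2]
width: 0.094
t 8.78 now [ 0.3968 -0.3893  0.1808] yaw -1.7 tilt [-0.0961 -0.0176] w 0.094 F [-0.3  0.6  0.2]
```

```bash
for i in 1; do python3 -m pendant '0.035 0 0 0 1' >/dev/null; python3 plan.py 0.44 -0.385 0.13 0.5 | head -1; python3 -m pendant '0.02 0 0 0 1'>/dev/null; python3 plan.py 0.44 -0.385 0.13 0.5 | head -1; python3 -m pendant '0.01 0 0 0 1; 0.005 0 0 0 1; 0.002 0 0 0 1'>/dev/null; python3 plan.py 0.44 -0.385 0.13 0.5 | head -1; done
```

```text
t 8.87 now [ 0.4304 -0.3923  0.1838] yaw -1.92 tilt [-0.0938 -0.0234] w 0.094 F [ 0.8 -1.6  1.4]
t 8.95 now [ 0.4536 -0.3937  0.1865] yaw -1.92 tilt [-0.088  -0.0279] w 0.0941 F [-0.2 -0.1 -0.2]
t 9.2 now [ 0.4796 -0.396   0.1976] yaw -1.65 tilt [-0.0737 -0.0412] w 0.0941 F [-0.9  0.2  0.1]
```

```bash
python3 -m pendant '0 0 0.03 -0.8 1; 0 0 0.035 -0.8 1; 0 0 0.035 -0.8 1; 0 0 0.03 0 1; 0 0 0.015 0 1'; python3 plan.py 0.4813 -0.399 0.01 0.9
```

```text
time: 9.62
ee_pos: [0.4804, -0.411, 0.0698]
tool_rot: [0.033, 0.999, 0.01, -0.025]
wrist_force: [0.0, 1.6, 0.5]
width: 0.094
t 9.62 now [ 0.4804 -0.411   0.0698] yaw 1.05 tilt [-0.0488 -0.0673] w 0.094 F [0.  1.6 0.5]
world d [ 0.0009  0.012  -0.0598] dyaw -0.2 n 2
0.0005 -0.0060 0.0299 0.08
0.0005 -0.0060 0.0299 0.08
```

```bash
python3 -m pendant '0 -0.008 0.022 0 1; 0 -0.005 0.014 0 1; 0 -0.001 0.006 0 1'; python3 plan.py 0.4813 -0.399 0.014 0.9;
```

```text
time: 9.87
ee_pos: [0.4772, -0.4002, 0.0276]
tool_rot: [0.034, 0.999, 0.01, -0.025]
wrist_force: [0.5, 0.9, -0.4]
width: 0.0942
t 9.87 now [ 0.4772 -0.4002  0.0276] yaw 1.01 tilt [-0.0485 -0.0689] w 0.0942 F [ 0.5  0.9 -0.4]
world d [ 0.0041  0.0012 -0.0136] dyaw -0.1 n 1
0.0041 -0.0012 0.0136 0.11
```

```bash
python3 -m pendant '0.004 -0.001 0.012 0 0; 0.002 0 0.002 0 0; 0.0005 0 0.0005 0 0' 40; python3 plan.py 0.4813 -0.399 0.013 0.9;
```

```text
time: 10.12
ee_pos: [0.484, -0.4011, 0.0143]
tool_rot: [0.035, 0.999, 0.01, -0.024]
wrist_force: [-0.1, -1.1, 0.3]
width: 0.0772
t 10.12 now [ 0.484  -0.4011  0.0143] yaw 1.01 tilt [-0.0468 -0.0712] w 0.0772 F [-0.1 -1.1  0.3]
world d [-0.0027  0.0021 -0.0013] dyaw -0.1 n 1
-0.0027 -0.0021 0.0013 0.11
```

```bash
python3 -m pendant '-0.004 -0.0025 0.002 0 -1; 0 0 0.001 0 -1'; python3 plan.py 0.4813 -0.399 0.013 0.9;
```

```text
time: 10.28
ee_pos: [0.4813, -0.4003, 0.0133]
tool_rot: [0.037, 0.999, 0.01, -0.022]
wrist_force: [0.0, 0.4, -0.4]
width: 0.0644
t 10.28 now [ 0.4813 -0.4003  0.0133] yaw 1.03 tilt [-0.0441 -0.074 ] w 0.0644 F [ 0.   0.4 -0.4]
world d [-0.      0.0013 -0.0003] dyaw -0.1 n 1
-0.0000 -0.0013 0.0003 0.13
```

```bash
python3 -m pendant '-0.0005 -0.002 0.0005 0 -1; 0 0 0 0 -1'; python3 plan.py 0.4813 -0.399 0.013 0.9; python3 -m pendant '0 0 0 0 -1; 0 0 0 0 -1';  python3 plan.py 0.4813 -0.399 0.013 0.9
```

```text
time: 10.45
ee_pos: [0.4814, -0.3992, 0.0142]
tool_rot: [0.038, 0.999, 0.01, -0.022]
wrist_force: [-0.4, -0.0, 0.7]
width: 0.0506
t 10.45 now [ 0.4814 -0.3992  0.0142] yaw 1.02 tilt [-0.0423 -0.076 ] w 0.0506 F [-0.4 -0.   0.7]
world d [-0.0001  0.0002 -0.0012] dyaw -0.1 n 1
-0.0001 -0.0002 0.0012 0.12
time: 10.62
ee_pos: [0.4818, -0.4005, 0.0151]
tool_rot: [0.039, 0.999, 0.01, -0.021]
wrist_force: [0.6, -0.4, -3.3]
width: 0.0446
t 10.62 now [ 0.4818 -0.4005  0.0151] yaw 1.0 tilt [-0.041  -0.0786] w 0.0446 F [ 0.6 -0.4 -3.3]
world d [-0.0005  0.0015 -0.0021] dyaw -0.1 n 1
-0.0004 -0.0015 0.0021 0.10
```

```bash
python3 -m pendant '0 0 -0.01 0 -1; 0 0 -0.02 0 -1; 0 0 -0.03 0 -1; 0 0 -0.03 0 -1; 0 0 -0.03 0 -1'; python3 plan.py 0.40 -0.25 0.2 84.6|head -2; python3 -c "
from h import *
o=arm.get_obs();print(o['joint_positions'].round(2),o['ft_torque'].round(3))"
```

```text
time: 11.03
ee_pos: [0.4759, -0.3795, 0.1223]
tool_rot: [0.024, 0.999, 0.009, -0.034]
wrist_force: [0.6, -0.2, -6.1]
width: 0.0444
t 11.03 now [ 0.4759 -0.3795  0.1223] yaw 0.99 tilt [-0.0684 -0.0485] w 0.0444 F [ 0.6 -0.2 -6.1]
world d [-0.0759  0.1295  0.0777] dyaw 83.6 n 12
[-0.76  0.34  1.49 -0.08  1.33  0.81] [ 0.074 -0.105 -0.009]
```

```bash
python3 -m pendant '-0.005 -0.01 -0.03 -3 -1; -0.005 -0.02 -0.03 -5 -1; 0 -0.03 -0.02 -6 -1'; python3 plan.py 0.5177 0.2672 0.225 84.6
```

```text
time: 11.28
ee_pos: [0.4635, -0.3179, 0.2036]
tool_rot: [0.019, 0.99, 0.133, -0.038]
wrist_force: [0.5, 0.4, -5.0]
width: 0.0445
t 11.28 now [ 0.4635 -0.3179  0.2036] yaw 15.23 tilt [-0.07  -0.048] w 0.0445 F [ 0.5  0.4 -5. ]
world d [0.0542 0.5851 0.0214] dyaw 69.4 n 15
0.0137 -0.0367 -0.0014 -4.62
0.0166 -0.0355 -0.0014 -4.62
0.0195 -0.0340 -0.0014 -4.62
0.0221 -0.0323 -0.0014 -4.62
0.0247 -0.0304 -0.0014 -4.62
0.0270 -0.0283 -0.0014 -4.62
0.0292 -0.0261 -0.0014 -4.62
0.0312 -0.0236 -0.0014 -4.62
0.0330 -0.0210 -0.0014 -4.62
0.0346 -0.0183 -0.0014 -4.62
0.0360 -0.0155 -0.0014 -4.62
0.0371 -0.0125 -0.0014 -4.62
0.0380 -0.0095 -0.0014 -4.62
0.0387 -0.0064 -0.0014 -4.62
0.0390 -0.0032 -0.0014 -4.62
```

```bash
python3 -m pendant '0.013 -0.0365 -0.002 -4.6 -1; 0.016 -0.0355 -0.002 -4.6 -1; 0.019 -0.034 -0.002 -4.6 -1; 0.022 -0.032 -0.002 -4.6 -1; 0.024 -0.03 -0.002 -4.6 -1'; python3 plan.py 0.5177 0.2672 0.225 84.6
```

```text
time: 11.7
ee_pos: [0.4766, -0.1186, 0.2086]
tool_rot: [0.013, 0.942, 0.334, -0.039]
wrist_force: [1.4, 0.4, -6.4]
width: 0.0448
t 11.7 now [ 0.4766 -0.1186  0.2086] yaw 39.06 tilt [-0.0654 -0.05  ] w 0.0448 F [ 1.4  0.4 -6.4]
world d [0.0411 0.3858 0.0164] dyaw 45.5 n 10
0.0275 -0.0274 -0.0016 -4.55
0.0296 -0.0251 -0.0016 -4.55
0.0315 -0.0227 -0.0016 -4.55
0.0332 -0.0201 -0.0016 -4.55
0.0347 -0.0174 -0.0016 -4.55
0.0359 -0.0146 -0.0016 -4.55
0.0370 -0.0117 -0.0016 -4.55
0.0378 -0.0087 -0.0016 -4.55
0.0384 -0.0057 -0.0016 -4.55
0.0387 -0.0026 -0.0016 -4.55
```

```bash
python3 -m pendant '0.027 -0.0274 -0.003 -4.5 -1; 0.0295 -0.025 -0.003 -4.5 -1; 0.0315 -0.0225 -0.003 -4.5 -1; 0.033 -0.02 -0.003 -4.5 -1; 0.0345 -0.0175 -0.003 -4.5 -1'; python3 plan.py 0.5177 0.2672 0.225 84.6
```

```text
time: 12.12
ee_pos: [0.4884, 0.0858, 0.2102]
tool_rot: [0.0, 0.853, 0.52, -0.044]
wrist_force: [1.2, -0.6, -6.5]
width: 0.0443
t 12.12 now [0.4884 0.0858 0.2102] yaw 62.82 tilt [-0.0756 -0.0466] w 0.0443 F [ 1.2 -0.6 -6.5]
world d [0.0293 0.1814 0.0148] dyaw 21.8 n 5
0.0349 -0.0114 -0.0030 -4.36
0.0357 -0.0087 -0.0030 -4.36
0.0363 -0.0059 -0.0030 -4.36
0.0366 -0.0032 -0.0030 -4.36
0.0367 -0.0004 -0.0030 -4.36
```

```bash
python3 -m pendant '0.033 -0.0114 -0.004 -4.4 -1; 0.033 -0.0087 -0.003 -4.4 -1; 0.033 -0.006 -0.003 -4.4 -1; 0.03 -0.003 -0.003 -4 -1; 0.015 0 0 -2 -1'; python3 plan.py 0.5177 0.2672 0.225 84.6; python3 -m pendant '0.004 0 0 0 -1'; python3 wv.py w6;python3 plan.py 0.5177 0.2672 0.225 84.6
```

```text
time: 12.53
ee_pos: [0.5019, 0.2459, 0.2118]
tool_rot: [-0.012, 0.745, 0.665, -0.047]
wrist_force: [1.3, 0.4, -6.4]
width: 0.044
t 12.53 now [0.5019 0.2459 0.2118] yaw 83.59 tilt [-0.086  -0.0449] w 0.044 F [ 1.3  0.4 -6.4]
world d [0.0158 0.0213 0.0132] dyaw 1.0 n 1
0.0229 0.0133 -0.0132 -1.01
time: 12.62
ee_pos: [0.501, 0.2527, 0.2104]
tool_rot: [-0.013, 0.744, 0.667, -0.048]
wrist_force: [-0.8, -1.5, -6.1]
width: 0.0445
t 12.67 now [0.5007 0.2525 0.2103] yaw 83.79 tilt [-0.0888 -0.0443] w 0.0447 F [ 0.5  1.1 -5.6]
world d [0.017  0.0147 0.0147] dyaw 0.8 n 1
0.0164 0.0153 -0.0147 -0.81
```

View pics/w6.png

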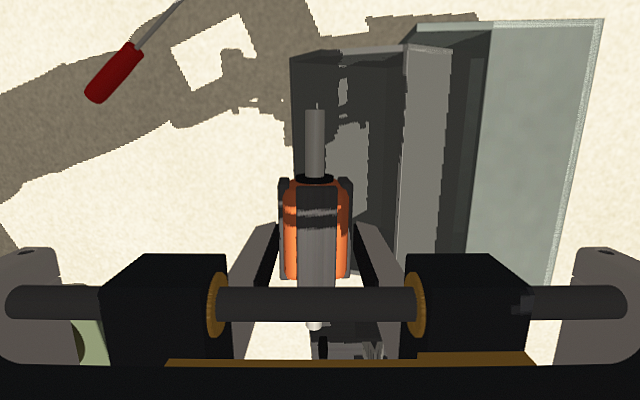

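```bash
python3 - <<'E'
from m3 import *
n='w6'; P=pickle.load(open(f"pics/{n}.pkl","rb")); d=np.load(f"pics/{n}d.npy"); C=cloud(P,d)
for vv in (90,150): print(vv,[(k,*(C[vv,k]*1000).round().astype(int).tolist()) for k in range(286,500,5) if d[vv,k]>0])
Z=C[...,2]; q=(d>0)&(u>296)&(u<332)&(v>100)&(v<172)&(Z>.17); X=C[q]; print('shaft far', X.min(0).round(4),X.max(0).round(4))
q=(d>0)&(u>300)&(u<325)&(v>322)&(v<335)&(Z>.17); X=C[q]; print('near',len(X),X.min(0).round(4),X.max(0).round(4))
q=(d>0)&(u>280)&(u<352)&(v>185)&(v<275)&(Z>.2); X=C[q]; print('core',X.mean(0).round(4),np.percentile(X,[1,99],axis=0).round(4))
E
```

```text
90 [(286, 457, 351, 1), (291, 477, 345, 93), (296, 482, 345, 93), (301, 487, 344, 91), (306, 491, 344, 87), (311, 496, 344, 83), (316, 500, 343, 78), (321, 505, 343, 75), (326, 510, 342, 71), (331, 515, 342, 69), (336, 520, 342, 64), (341, 525, 341, 59), (346, 530, 341, 56), (351, 536, 340, 51), (356, 541, 340, 46), (361, 547, 339, 42), (366, 553, 339, 36), (371, 559, 338, 32), (376, 565, 338, 28), (381, 571, 337, 22), (386, 577, 337, 18), (391, 582, 336, 24), (396, 587, 335, 30), (401, 591, 335, 36), (406, 576, 332, 146), (411, 581, 332, 142), (416, 585, 331, 140), (421, 590, 331, 135), (426, 596, 331, 129), (431, 600, 330, 127), (436, 606, 330, 122), (441, 611, 329, 119), (446, 617, 329, 113), (451, 622, 329, 109), (456, 628, 328, 104), (461, 634, 328, 100), (466, 641, 327, 94), (471, 676, 326, 10), (476, 682, 326, 11), (481, 687, 325, 11), (486, 629, 326, 166), (491, 632, 325, 166), (496, 636, 325, 165)]
150 [(286, 447, 277, 2), (291, 453, 276, 1), (296, 475, 287, 95), (301, 480, 286, 91), (306, 501, 303, 222), (311, 505, 302, 223), (316, 508, 302, 224), (321, 511, 302, 222), (326
[... 234 characters left out ...]
68, 267, 19), (386, 573, 267, 21), (391, 578, 268, 29), (396, 583, 268, 35), (401, 571, 285, 145), (406, 575, 284, 145), (411, 580, 283, 140), (416, 585, 282, 136), (421, 590, 281, 132), (426, 595, 280, 128), (431, 601, 279, 123), (436, 606, 278, 119), (441, 612, 276, 113), (446, 618, 275, 109), (451, 625, 274, 102), (456, 630, 273, 99), (461, 637, 271, 95), (466, 672, 256, 10), (471, 678, 256, 10), (476, 624, 282, 164), (481, 627, 283, 166), (486, 631, 282, 165), (491, 634, 282, 166), (496, 638, 281, 165)]
shaft far [0.499  0.2882 0.2158] [0.5144 0.326  0.2257]
near 107 [0.4871 0.1766 0.2244] [0.498  0.184  0.2296]
core [0.5039 0.257  0.2397] [[0.4802 0.2272 0.2273]
 [0.5251 0.2837 0.2447]]
```

```bash
python3 plan.py 0.519 0.265 0.17 84.6; python3 -m pendant '0.012 0.012 0.012 -0.4 -1; 0.004 0.006 0.016 -0.4 -1'; python3 plan.py 0.519 0.265 0.114 84.6
```

```text
t 12.67 now [0.5007 0.2525 0.2103] yaw 83.79 tilt [-0.0888 -0.0443] w 0.0447 F [ 0.5  1.1 -5.6]
world d [ 0.0183  0.0125 -0.0403] dyaw 0.8 n 2
0.0072 0.0084 0.0201 -0.41
0.0071 0.0085 0.0201 -0.41
time: 12.83
ee_pos: [0.5188, 0.2647, 0.183]
tool_rot: [-0.012, 0.74, 0.671, -0.046]
wrist_force: [1.4, 0.0, -5.7]
width: 0.0447
t 12.83 now [0.5188 0.2647 0.183 ] yaw 84.52 tilt [-0.0839 -0.0447] w 0.0447 F [ 1.4  0.  -5.7]
world d [ 0.0002  0.0003 -0.069 ] dyaw 0.1 n 2
0.0001 0.0001 0.0345 -0.04
0.0001 0.0001 0.0345 -0.04
```

```bash
python3 -m pendant '0.001 0 0.018 0 -1; 0.001 0.002 0.018 0 -1;0.001 0.002 0.012 0 -1'; python3 plan.py 0.519 0.265 0.114 84.6
```

```text
time: 13.08
ee_pos: [0.5188, 0.261, 0.132]
tool_rot: [-0.011, 0.742, 0.669, -0.048]
wrist_force: [-1.7, -0.7, -6.0]
width: 0.0438
t 13.08 now [0.5188 0.261  0.132 ] yaw 84.21 tilt [-0.0858 -0.048 ] w 0.0438 F [-1.7 -0.7 -6. ]
world d [ 0.0002  0.004  -0.018 ] dyaw 0.4 n 1
0.0040 -0.0003 0.0180 -0.39
```

```bash
python3 -m pendant '0.004 0.001 0.011 0 -1; 0 0.001 0.004 0 -1'; python3 plan.py 0.519 0.265 0.114 84.6
```

```text
time: 13.25
ee_pos: [0.5178, 0.261, 0.1129]
tool_rot: [-0.012, 0.743, 0.667, -0.051]
wrist_force: [-0.6, 0.7, -5.7]
width: 0.0442
t 13.25 now [0.5178 0.261  0.1129] yaw 84.0 tilt [-0.0919 -0.0507] w 0.0442 F [-0.6  0.7 -5.7]
world d [0.0012 0.004  0.0011] dyaw 0.6 n 1
0.0041 0.0008 -0.0011 -0.60
```

```bash
python3 -m pendant '0 0.001 0 0 0.25; 0 0 0 0 0.25'; python3 plan.py 0.519 0.265 0.114 84.6|head -2;  python3 -m pendant '0 0 0 0 0.25'; python3 plan.py 0.519 0.265 0.114 84.6|head -2
```

```text
time: 13.42
ee_pos: [0.5193, 0.2599, 0.1134]
tool_rot: [-0.012, 0.744, 0.667, -0.051]
wrist_force: [0.2, 0.7, 0.5]
width: 0.0545
t 13.42 now [0.5193 0.2599 0.1134] yaw 83.9 tilt [-0.092 -0.051] w 0.0545 F [0.2 0.7 0.5]
world d [-0.0003  0.0051  0.0006] dyaw 0.7 n 1
time: 13.5
ee_pos: [0.5208, 0.2601, 0.1154]
tool_rot: [-0.011, 0.744, 0.666, -0.05]
wrist_force: [0.2, -1.1, 0.4]
width: 0.0582
t 13.5 now [0.5208 0.2601 0.1154] yaw 83.86 tilt [-0.0888 -0.0499] w 0.0582 F [ 0.2 -1.1  0.4]
world d [-0.0018  0.0049 -0.0014] dyaw 0.7 n 1
```

Released. Rise gently and look.

```bash
python3 -m pendant '0 0 -0.01 0 0.25; 0 0 -0.02 0 0.25; 0 0 -0.025 0 0.25; 0 0 -0.025 0 0.25; 0 -0.02 -0.015 0 -1'; python3 plan.py 0.519 0.265 0.114 84.6|head -2; python3 wv.py w7;  python3 -c "
from h import *
p,d=viewer.camera('top'); cv2.imwrite('pics/top7.png',p[:,:,::-1]); np.save('pics/top7d.npy',d)"
```

```text
time: 13.92
ee_pos: [0.5138, 0.2671, 0.2225]
tool_rot: [-0.009, 0.745, 0.666, -0.046]
wrist_force: [-0.2, 0.4, 0.5]
width: 0.055
t 13.92 now [0.5138 0.2671 0.2225] yaw 83.7 tilt [-0.08   -0.0476] w 0.055 F [-0.2  0.4  0.5]
world d [ 0.0052 -0.0021 -0.1085] dyaw 0.9 n 3
```

View pics/w7.png

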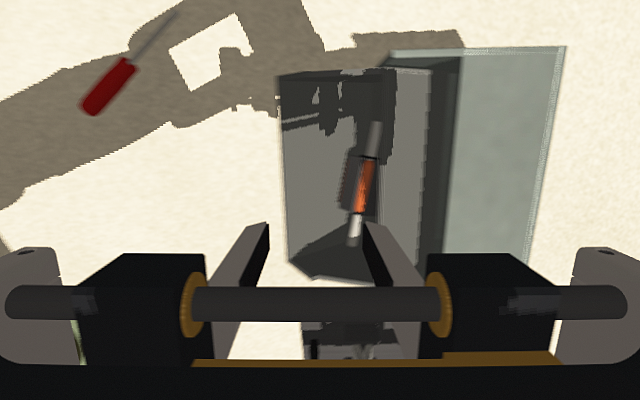

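View pics/top7.png

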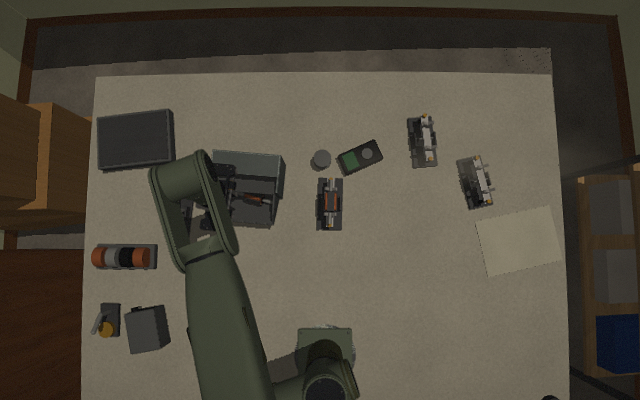

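```bash
python3 plan.py 0.425 0.268 0.2 84.6; python3 -m pendant '-0.004 -0.025 0.002 -0.3 -1; -0.004 -0.025 0.004 -0.3 -1; -0.002 -0.025 0.004 -0.3 -1; -0.002 -0.015 0.004 0 -1; 0 -0.006 0.004 0 -1';  python3 plan.py 0.425 0.268 0.075 84.6
```

```text
t 14.02 now [0.5121 0.2689 0.225 ] yaw 83.87 tilt [-0.0768 -0.0452] w 0.0472 F [ 0.2 -0.2  0.1]
world d [-0.0871 -0.0009 -0.025 ] dyaw 0.7 n 3
-0.0034 -0.0288 0.0083 -0.24
-0.0033 -0.0288 0.0083 -0.24
-0.0032 -0.0289 0.0083 -0.24
time: 14.43
ee_pos: [0.4169, 0.2667, 0.2192]
tool_rot: [-0.006, 0.739, 0.673, -0.037]
wrist_force: [-0.3, -0.0, -0.8]
width: 0.0139
t 14.43 now [0.4169 0.2667 0.2192] yaw 84.72 tilt [-0.0624 -0.0409] w 0.0139 F [-0.3 -0.  -0.8]
world d [ 0.0081  0.0013 -0.1442] dyaw -0.1 n 4
0.0005 0.0020 0.0361 0.03
0.0005 0.0020 0.0361 0.03
0.0005 0.0020 0.0361 0.03
0.0005 0.0020 0.0361 0.03
```

```bash
python3 -m pendant '0 0.003 0.035 0 -1; 0 0.003 0.036 0 -1; 0 0.003 0.03 0 -1; 0 0.003 0.02 0 -1; 0 0 0.008 0 -1';  python3 plan.py 0.43 0.268 0.075 84.6
```

```text
time: 14.85
ee_pos: [0.4277, 0.2632, 0.0915]
tool_rot: [-0.002, 0.738, 0.674, -0.028]
wrist_force: [0.5, 0.1, -0.3]
width: 0.0004
t 14.85 now [0.4277 0.2632 0.0915] yaw 84.83 tilt [-0.0442 -0.0343] w 0.0004 F [ 0.5  0.1 -0.3]
world d [ 0.0023  0.0048 -0.0165] dyaw -0.2 n 1
0.0050 0.0018 0.0165 0.23
```

```bash
python3 -m pendant '0.003 0 0.015 0 -1; 0.001 0.01 0.004 0 -1; 0 0.014 0 0 -1';  python3 plan.py 0.556 0.264 0.1 84.6; python3 -m pendant '0 0.016 -0.002 0 -1; 0 0.018 -0.003 0 -1';  python3 plan.py 0.556 0.264 0.1 84.6
```

```text
time: 15.1
ee_pos: [0.45, 0.2638, 0.0686]
tool_rot: [-0.003, 0.738, 0.674, -0.03]
wrist_force: [0.2, -0.5, 0.7]
width: 0.0007
t 15.1 now [0.45   0.2638 0.0686] yaw 84.9 tilt [-0.0487 -0.0363] w 0.0007 F [ 0.2 -0.5  0.7]
world d [0.106  0.0002 0.0314] dyaw -0.3 n 3
0.0032 0.0352 -0.0105 0.10
0.0033 0.0352 -0.0105 0.10
0.0033 0.0352 -0.0105 0.10
time: 15.27
ee_pos: [0.4863, 0.2609, 0.0725]
tool_rot: [-0.003, 0.737, 0.675, -0.03]
wrist_force: [0.2, -0.0, 0.8]
width: 0.0004
t 15.27 now [0.4863 0.2609 0.0725] yaw 84.98 tilt [-0.0487 -0.0367] w 0.0004 F [ 0.2 -0.   0.8]
world d [0.0697 0.0031 0.0275] dyaw -0.4 n 2
0.0046 0.0346 -0.0138 0.19
0.0047 0.0346 -0.0138 0.19
```

```bash
python3 wv.py w8;  python3 -c "
from h import *
p,d=viewer.camera('scene'); cv2.imwrite('pics/sc8.png',cv2.resize(p[130:310,260:460,::-1],None,fx=4,fy=3))
o=arm.get_obs(); print(o['wrist_force'],o['time'])"
```

```text
[0.1921208  0.36228619 0.63979112] 15.3667
```

View pics/w8.png

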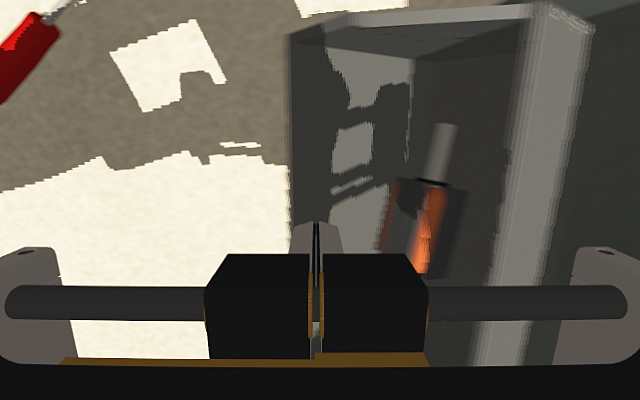

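View pics/sc8.png

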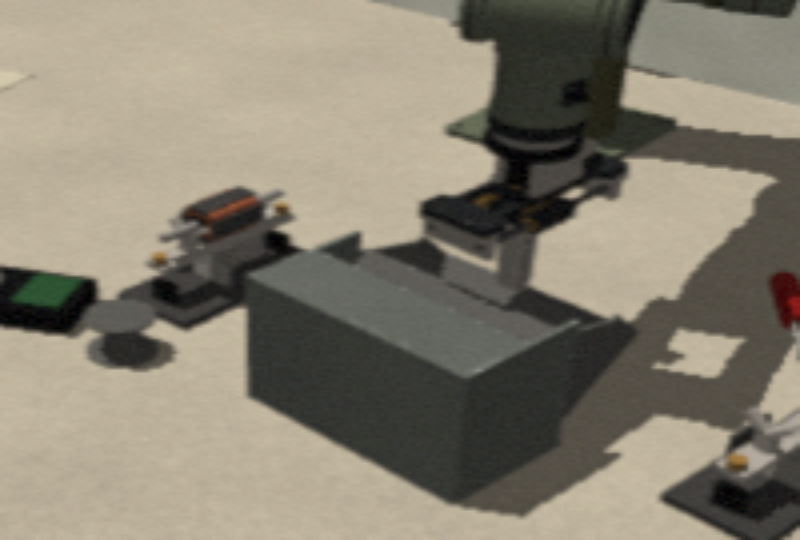

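```bash
python3 - <<'E'
from m3 import *
n='w8'; P=pickle.load(open(f"pics/{n}.pkl","rb")); d=np.load(f"pics/{n}d.npy"); C=cloud(P,d)
for vv in (60,120,180): print(vv,[(k,*(C[vv,k]*1000).round().astype(int).tolist()) for k in range(270,620,10) if d[vv,k]>0])
print([(r,*(C[r,317]*1000).round().astype(int).tolist()) for r in range(190,250,5)])
E
```

```text
60 [(270, 456, 376, 1), (280, 464, 375, 1), (290, 482, 361, 96), (300, 487, 361, 89), (310, 493, 361, 85), (320, 498, 361, 82), (330, 504, 361, 77), (340, 510, 361, 73), (350, 516, 361, 69), (360, 523, 361, 63), (370, 529, 362, 58), (380, 537, 362, 51), (390, 544, 362, 47), (400, 553, 362, 39), (410, 561, 362, 33), (420, 569, 362, 28), (430, 575, 361, 32), (440, 582, 360, 33), (450, 589, 360, 32), (460, 593, 358, 39), (470, 599, 358, 42), (480, 603, 356, 48), (490, 607, 355, 53), (500, 611, 354, 58), (510, 615, 353, 63), (520, 575, 346, 147), (530, 580, 345, 144), (540, 586, 346, 140), (550, 595, 346, 133), (560, 603, 346, 127), (570, 614, 346, 117), (580, 624, 347, 109), (590, 636, 347, 100), (600, 698, 352, 27), (610, 699, 350, 35)]
120 [(270, 450, 329, 0), (280, 458, 328, 0), (290, 479, 330, 95), (300, 484, 329, 91), (310, 490, 328, 86), (320, 495, 328, 82), (330, 501, 327, 78), (340, 507, 326, 72), (350, 514, 326, 68), (360, 521, 325, 62), (370, 528, 324, 57), (380, 535, 323, 51), (390, 544, 322, 43), (400, 552, 321, 37), (410, 561, 320, 30), (420, 570, 319, 23), (430, 578, 318, 
[... 692 characters left out ...]
 553, 282, 63), (420, 561, 280, 57), (430, 569, 279, 55), (440, 583, 273, 33), (450, 588, 274, 39), (460, 593, 275, 45), (470, 598, 276, 52), (480, 603, 277, 56), (490, 607, 278, 62), (500, 572, 299, 144), (510, 575, 299, 145), (520, 583, 297, 138), (530, 591, 294, 132), (540, 601, 292, 123), (550, 612, 289, 115), (560, 623, 286, 106), (570, 638, 282, 94), (580, 691, 264, 31), (590, 690, 267, 42), (600, 692, 268, 49), (610, 691, 270, 58)]
[(190, 490, 285, 84), (195, 489, 282, 83), (200, 489, 278, 83), (205, 489, 275, 84), (210, 489, 272, 84), (215, 488, 268, 82), (220, 488, 265, 84), (225, 489, 270, 105), (230, 490, 270, 114), (235, 490, 270, 121), (240, 490, 270, 129), (245, 491, 271, 135)]
```

```bash
python3 - <<'E'
from m3 import *
p,r,o=tool()
P=viewer.camera_params('wrist'); print(p, project(P,p), project(P,p-r.apply([0,0,.019])), project(P,p-r.apply([0,0,.03])))
P0=pickle.load(open("pics/w8.pkl","rb")); print(P['position'],P0['position'])
n='w1';P=pickle.load(open(f"pics/{n}.pkl","rb")); d=np.load(f"pics/{n}d.npy"); C=cloud(P,d)
print('w1 tips',[(C[rr,cc]*1000).round().tolist() for rr,cc in ((228,234),(232,234),(228,400),(235,402))], 'TCP 444 -199 118.5')
E
```

```text
[0.4897902  0.26101564 0.07382194] [[315.75058432 220.2334941 ]] [[315.76347585 229.36612282]] [[315.77208756 235.46833799]]
[0.50463401 0.33390666 0.27947734] [0.50205471 0.33411838 0.27795434]
w1 tips [[463.0, -156.0, 153.0], [461.0, -155.0, 153.0], [439.0, -248.0, 157.0], [437.0, -247.0, 163.0]] TCP 444 -199 118.5
```

```bash
python3 -c "
import cv2
p=cv2.imread('pics/w8.png'); cv2.imwrite('pics/w8c.png',cv2.resize(p[170:300,230:430],None,fx=4,fy=4))"
```

```text
(no output)
```

View pics/w8c.png

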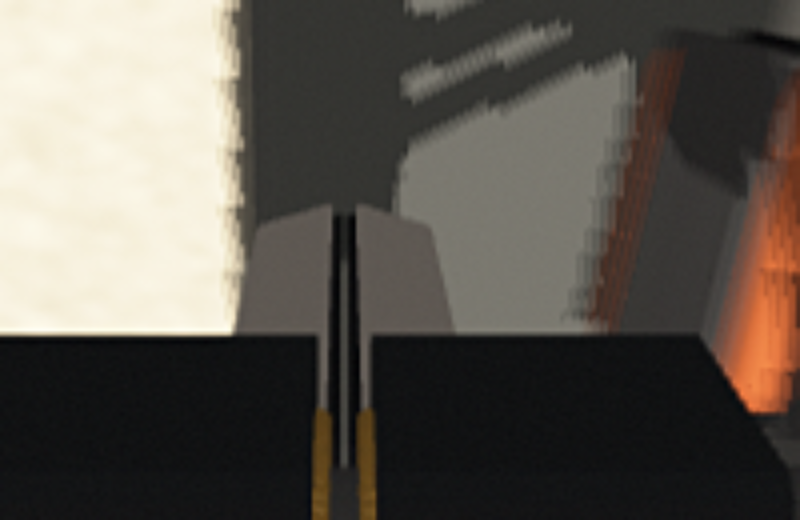

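```bash
python3 - <<'E'
from m3 import *
for n,cols in (('w6',(262,270,276,352,358,366)),('w8',(300,308,312,322,330,336)),('w1',(205,225,235,236,398,402))):
    P=pickle.load(open(f"pics/{n}.pkl","rb")); d=np.load(f"pics/{n}d.npy"); C=cloud(P,d)
    for c in cols: print(n,c,[(r,round(float(d[r,c]),3),*(C[r,c]*1000).round().astype(int).tolist()) for r in range(219,250,5)])
E
```

```text
w6 262 [(219, 0.45, 399, 183, 0), (224, 0.182, 475, 266, 247), (229, 0.173, 477, 267, 257), (234, 0.165, 479, 267, 264), (239, 0.159, 480, 267, 271), (244, 0.151, 482, 268, 278), (249, 0.146, 484, 268, 284)]
w6 270 [(219, 0.449, 410, 182, 0), (224, 0.181, 479, 266, 248), (229, 0.172, 481, 267, 257), (234, 0.166, 483, 266, 263), (239, 0.161, 484, 265, 268), (244, 0.156, 485, 265, 273), (249, 0.156, 485, 263, 275)]
w6 276 [(219, 0.448, 419, 182, 0), (224, 0.185, 482, 264, 244), (229, 0.18, 483, 263, 249), (234, 0.179, 483, 261, 251), (239, 0.179, 483, 259, 252), (244, 0.179, 482, 256, 253), (249, 0.179, 482, 253, 253)]
w6 352 [(219, 0.387, 525, 191, 48), (224, 0.389, 525, 185, 49), (229, 0.392, 524, 178, 47), (234, 0.392, 524, 172, 49), (239, 0.383, 523, 170, 59), (244, 0.37, 523, 170, 73), (249, 0.357, 523, 170, 86)]
w6 358 [(219, 0.394, 533, 188, 42), (224, 0.182, 529, 260, 243), (229, 0.178, 529, 259, 248), (234, 0.171, 528, 259, 255), (239, 0.166, 528, 259, 260), (244, 0.166, 528, 256, 261), (249, 0.166, 528, 254, 261)]
w6 366 [(219, 0.399, 543, 185, 35), (224, 0.181, 533, 260, 244
[... 1989 characters left out ...]
 0.186, 453, -153, 152), (249, 0.186, 451, -152, 153)]
w1 236 [(219, 0.341, 433, -107, 1), (224, 0.189, 464, -156, 147), (229, 0.188, 461, -155, 149), (234, 0.188, 458, -155, 149), (239, 0.188, 456, -154, 151), (244, 0.188, 453, -153, 150), (249, 0.187, 450, -153, 153)]
w1 398 [(219, 0.342, 385, -275, 0), (224, 0.186, 439, -248, 150), (229, 0.18, 438, -247, 156), (234, 0.182, 435, -246, 155), (239, 0.18, 433, -245, 158), (244, 0.182, 429, -245, 156), (249, 0.182, 427, -244, 157)]
w1 402 [(219, 0.341, 384, -279, 1), (224, 0.181, 440, -250, 155), (229, 0.178, 438, -248, 158), (234, 0.174, 438, -247, 163), (239, 0.173, 435, -246, 164), (244, 0.173, 433, -245, 164), (249, 0.172, 430, -245, 166)]
```

```bash
python3 plan.py 0.42 0.262 0.1 -5.4|head -2; python3 -m pendant '-0.001 -0.01 -0.006 0 -1; -0.002 -0.02 -0.006 2 -1; -0.002 -0.022 -0.002 5 -1; 0 -0.02 0 7 -1; 0 -0.006 0 7 -1'; python3 plan.py 0.42 0.262 0.1 -5.4
```

```text
t 15.37 now [0.4898 0.261  0.0738] yaw 84.84 tilt [-0.0437 -0.0353] w 0.0005 F [0.2 0.4 0.6]
world d [-0.0698  0.001   0.0262] dyaw 89.8 n 13
time: 15.78
ee_pos: [0.4116, 0.2686, 0.0954]
tool_rot: [0.004, 0.852, 0.522, -0.026]
wrist_force: [0.2, -0.5, -0.4]
width: 0.0002
t 15.78 now [0.4116 0.2686 0.0954] yaw 63.01 tilt [-0.0408 -0.0333] w 0.0002 F [ 0.2 -0.5 -0.4]
world d [ 0.0084 -0.0066  0.0046] dyaw -68.4 n 10
-0.0002 0.0010 -0.0005 6.84
-0.0001 0.0011 -0.0005 6.84
0.0000 0.0011 -0.0005 6.84
0.0002 0.0011 -0.0005 6.84
0.0003 0.0010 -0.0005 6.84
0.0004 0.0010 -0.0005 6.84
0.0005 0.0009 -0.0005 6.84
0.0006 0.0009 -0.0005 6.84
0.0007 0.0008 -0.0005 6.84
0.0008 0.0007 -0.0005 6.84
```

```bash
python3 -m pendant '0 0 0 7 -1; 0 0.001 0 7 -1; 0 0.001 0 7 -1; 0 0.001 0 7 -1; 0 0.001 0 7 -1' | head -2;python3 -m pendant '0 0 0 7 -1; 0 0.001 0 7 -1; 0 0.001 0.005 7 -1; 0 0.001 0.01 7 -1; 0 0.001 0.01 4 -1'; python3 plan.py 0.43 0.265 0.042 -5.4
```

```text
time: 16.2
ee_pos: [0.4068, 0.2677, 0.1008]
time: 16.62
ee_pos: [0.4044, 0.2654, 0.083]
tool_rot: [0.014, 0.999, -0.05, -0.014]
wrist_force: [0.6, 0.0, -0.5]
width: 0.0006
t 16.62 now [0.4044 0.2654 0.083 ] yaw -5.8 tilt [-0.0292 -0.0262] w 0.0006 F [ 0.6  0.  -0.5]
world d [ 0.0256 -0.0004 -0.041 ] dyaw 0.4 n 2
0.0127 -0.0011 0.0205 -0.20
0.0127 -0.0011 0.0205 -0.20
```

```bash
python3 -m pendant '0.008 0 0.022 0 -1; 0.006 0 0.016 0 -1; 0.006 0 0.006 0 -1; 0.008 0 0.001 0 -1'; python3 plan.py 0.5615 0.264 0.075 -5.4
```

```text
time: 16.95
ee_pos: [0.4271, 0.2622, 0.0389]
tool_rot: [0.013, 0.999, -0.05, -0.014]
wrist_force: [0.4, 0.1, 0.2]
width: -0.0001
t 16.95 now [0.4271 0.2622 0.0389] yaw -5.75 tilt [-0.0285 -0.025 ] w -0.0001 F [0.4 0.1 0.2]
world d [0.1344 0.0018 0.0361] dyaw 0.4 n 4
0.0334 -0.0038 -0.0090 -0.09
0.0334 -0.0038 -0.0090 -0.09
0.0334 -0.0037 -0.0090 -0.09
0.0334 -0.0037 -0.0090 -0.09
```

```bash
python3 -m pendant '0.012 -0.001 0 0 -1; 0.012 -0.001 0 0 -1'; python3 -m pendant '0.012 -0.001 -0.002 0 -1; 0.012 -0.001 -0.003 0 -1';python3 plan.py 0.5615 0.264 0.075 -5.4|head -2
```

```text
time: 17.12
ee_pos: [0.4516, 0.262, 0.0394]
tool_rot: [0.013, 0.999, -0.049, -0.014]
wrist_force: [0.2, 0.9, 0.5]
width: 0.0008
time: 17.28
ee_pos: [0.4601, 0.2614, 0.0446]
tool_rot: [0.016, 0.998, -0.05, -0.033]
wrist_force: [-36.2, 0.0, 27.7]
width: 0.0005
t 17.28 now [0.4601 0.2614 0.0446] yaw -5.8 tilt [-0.0684 -0.028 ] w 0.0005 F [-36.2   0.   27.7]
world d [0.1014 0.0026 0.0304] dyaw 0.4 n 3
```

```bash
python3 -m pendant '-0.008 0 0.004 0 -1'; python3 plan.py 0.458 0.264 0.04 -5.4|head -2;python3 -m pendant '0.004 0 0 0 -1'; python3 plan.py 0.458 0.264 0.04 -5.4|head -2
```

```text
time: 17.37
ee_pos: [0.4532, 0.2627, 0.0435]
tool_rot: [0.015, 0.998, -0.05, -0.034]
wrist_force: [1.6, 0.3, 0.5]
width: 0.0004
t 17.37 now [0.4532 0.2627 0.0435] yaw -5.86 tilt [-0.0701 -0.0267] w 0.0004 F [1.6 0.3 0.5]
world d [ 0.0048  0.0013 -0.0035] dyaw 0.5 n 1
time: 17.45
ee_pos: [0.4554, 0.2625, 0.0432]
tool_rot: [0.015, 0.998, -0.05, -0.036]
wrist_force: [-0.5, 0.0, -0.3]
width: 0.0008
t 17.45 now [0.4554 0.2625 0.0432] yaw -5.81 tilt [-0.0736 -0.0272] w 0.0008 F [-0.5  0.  -0.3]
world d [ 0.0026  0.0015 -0.0032] dyaw 0.4 n 1
```

Now push along the lip's arc.

```bash
python3 -m pendant '0.008 0 -0.008 0 -1; 0.011 0 -0.012 0 -1'; python3 plan.py 0.5615 0.264 0.09 -5.4|head -2
```

```text
time: 17.62
ee_pos: [0.4711, 0.2609, 0.0611]
tool_rot: [0.016, 0.998, -0.049, -0.042]
wrist_force: [-2.4, -1.3, 0.1]
width: 0.0005
t 17.62 now [0.4711 0.2609 0.0611] yaw -5.77 tilt [-0.0861 -0.0287] w 0.0005 F [-2.4 -1.3  0.1]
world d [0.0904 0.0031 0.0289] dyaw 0.4 n 3
```

```bash
python3 -m pendant '0.014 0 -0.012 0 -1; 0.015 0 -0.011 0 -1';  python3 plan.py 0.5615 0.264 0.09 -5.4|head -2
```

```text
time: 17.78
ee_pos: [0.5029, 0.2583, 0.0836]
tool_rot: [0.017, 0.998, -0.049, -0.043]
wrist_force: [-0.0, 0.5, -0.3]
width: 0.0007
t 17.78 now [0.5029 0.2583 0.0836] yaw -5.7 tilt [-0.0882 -0.0299] w 0.0007 F [-0.   0.5 -0.3]
world d [0.0586 0.0057 0.0064] dyaw 0.3 n 2
```

```bash
python3 -m pendant '0.016 -0.001 -0.004 0 -1; 0.016 -0.001 -0.003 0 -1';  python3 plan.py 0.5615 0.264 0.09 -5.4|head -2; python3 wv.py w9
```

```text
time: 17.95
ee_pos: [0.5426, 0.2576, 0.0927]
tool_rot: [0.016, 0.998, -0.049, -0.039]
wrist_force: [-1.0, -0.1, 0.5]
width: 0.0003
t 17.95 now [0.5426 0.2576 0.0927] yaw -5.69 tilt [-0.0787 -0.0279] w 0.0003 F [-1.  -0.1  0.5]
world d [ 0.0189  0.0064 -0.0027] dyaw 0.3 n 1
```

View pics/w9.png

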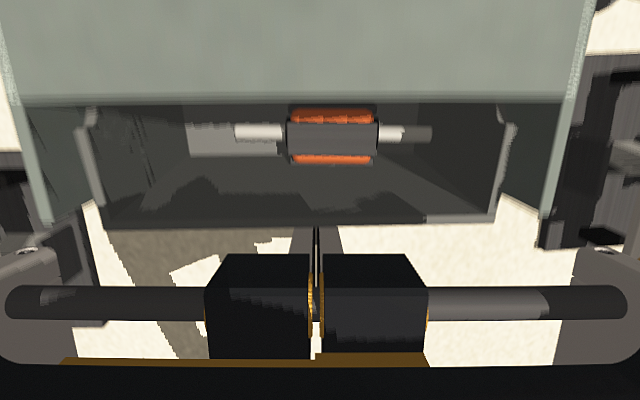

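```bash
python3 -m pendant '0.006 -0.001 0.001 0 -1; 0.005 0 0.001 0 -1';  python3 plan.py 0.5615 0.264 0.09 -5.4|head -2
```

```text
time: 18.17
ee_pos: [0.556, 0.2576, 0.0937]
tool_rot: [0.015, 0.998, -0.05, -0.041]
wrist_force: [-27.1, 2.0, 20.0]
width: 0.0006
t 18.17 now [0.556  0.2576 0.0937] yaw -5.85 tilt [-0.0826 -0.0253] w 0.0006 F [-27.1   2.   20. ]
world d [ 0.0055  0.0064 -0.0037] dyaw 0.5 n 1
```

```bash
python3 -m pendant '0.001 0 -0.001 0 -1'; python3 wv.py w10; python3 - <<'E'
from m3 import *
n='w10';P=pickle.load(open(f"pics/{n}.pkl","rb")); d=np.load(f"pics/{n}d.npy"); C=cloud(P,d); Z=C[...,2]
for uu in (140,200,260,400,460): print(uu,[(r,*(C[r,uu]*1000).round().astype(int).tolist()) for r in range(150,240,4) if d[r,uu]>0 and .12<Z[r,uu]<.15])
E
```

```text
time: 18.25
ee_pos: [0.5552, 0.2576, 0.0947]
tool_rot: [0.015, 0.998, -0.05, -0.044]
wrist_force: [-0.8, 0.2, -0.3]
width: 0.0005
140 [(210, 584, 358, 120), (214, 584, 355, 127), (218, 583, 352, 133), (222, 583, 349, 139), (226, 583, 347, 144), (230, 580, 348, 142), (234, 578, 349, 142)]
200 [(210, 581, 323, 122), (214, 581, 321, 129), (218, 580, 319, 134), (222, 580, 317, 140), (226, 579, 316, 143), (230, 577, 317, 143)]
260 [(210, 578, 288, 125), (214, 577, 287, 129), (218, 577, 286, 136), (222, 578, 285, 142), (226, 575, 286, 142), (230, 573, 286, 142)]
400 [(206, 570, 206, 122), (210, 571, 208, 130), (214, 571, 210, 135), (218, 571, 211, 141), (222, 570, 212, 143), (226, 567, 212, 143)]
460 [(206, 568, 171, 125), (210, 567, 174, 130), (214, 567, 176, 135), (218, 568, 179, 142), (222, 566, 180, 143), (226, 564, 180, 143)]
```

View pics/w10.png

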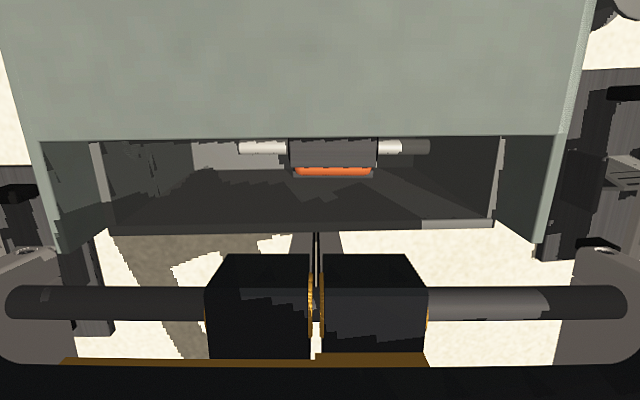

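```bash
python3 -m pendant '-0.008 0 0 0 -1; -0.02 0 -0.01 0 -1; -0.03 0.0 -0.02 0 -1; -0.03 0.005 -0.03 0 -1; -0.01 0.01 -0.02 0 -1' | head -2; python3 -m pendant '0 0.015 -0.02 0 -1; 0 0.02 -0.01 0 -1; 0 0.02 0 0 -1; 0 0.01 0 0 -1; 0 0 0 0 -1'; python3 wv.py w11; python3 - <<'E'
from m3 import *
n='w11';P=pickle.load(open(f"pics/{n}.pkl","rb")); d=np.load(f"pics/{n}d.npy"); C=cloud(P,d); Z=C[...,2]
q=(d>0)&(Z>.134)&(Z<.15)&(C[...,0]>.54)&(C[...,0]<.60)&(C[...,1]>.18)&(C[...,1]<.34); X=C[q]; co=np.polyfit(X[:,1],X[:,0],1); print(q.sum(),'lip x(.262)',np.polyval(co,.262),'z',np.median(X[:,2]))
E
python3 m5.py w11;  python3 -c "
from h import *
p,d=viewer.camera('top'); cv2.imwrite('pics/top11.png',p[:,:,::-1]); np.save('pics/top11d.npy',d)"
```

```text
time: 18.72
ee_pos: [0.462, 0.2534, 0.1807]
time: 19.13
ee_pos: [0.4622, 0.1888, 0.2254]
tool_rot: [0.013, 0.998, -0.05, -0.032]
wrist_force: [0.6, 0.1, -1.1]
width: 0.0005
1575 lip x(.262) 0.5717312129436449 z 0.14266178960129255
core n 3517 s [-0.0397  0.0461] t [-0.0185  0.0244]
core slope (tilt=-slope) [0.0141 0.123 ]
far 817 s [0.0362 0.0792] z 0.1048 t 0.004 s med 0.0534
near 582 s [-0.0759 -0.0365] z 0.1037 t 0.0037 s med -0.0517
beam pts 2464
[0.0118 0.0699] -0.08548865476978774 0.08400915592055508
```

View pics/w11.png

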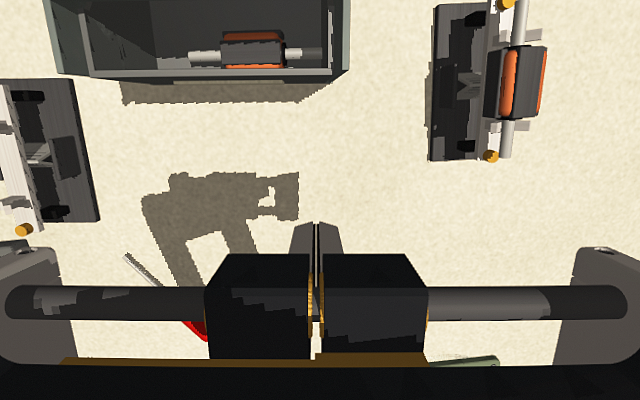

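View pics/top11.png

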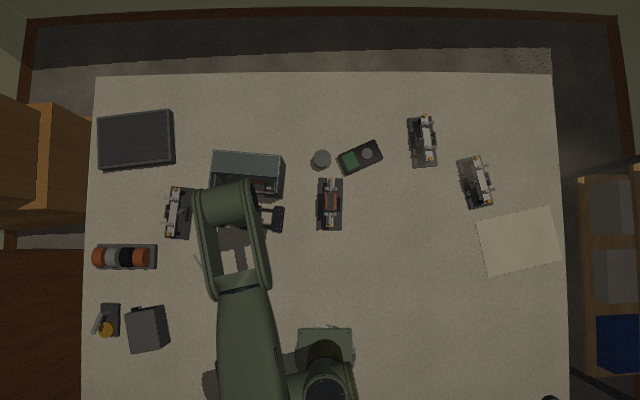

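```bash
python3 - <<'E'
from m3 import *
n='w11';P=pickle.load(open(f"pics/{n}.pkl","rb")); d=np.load(f"pics/{n}d.npy"); C=cloud(P,d)
for r,c in ((48,240),(55,250),(50,265),(58,205),(52,305)): print(r,c,(C[r,c]*1000).round())
E
python3 -m pendant '0 0 0 0 -1; 0 0 0 0 -1' | head -2; python3 -c "
from station import workorder; print(workorder.finish_job())"
```

```text
48 240 [601. 250.  64.]
55 250 [593. 240.  67.]
50 265 [596. 223.  67.]
58 205 [598. 293.  44.]
52 305 [592. 182.  54.]
time: 19.4
ee_pos: [0.4616, 0.1912, 0.2234]
the job is handed in; nothing more can be done
None
```

I finished the job at about 19.4 s of the 72 s allowed and handed it in; no verdict is reported.

- **Test:** I laid the rotor that started nearest the balance (about x 0.474, y -0.217) in the cradle of the balance nearest the base and let go. The other rotor had not been touched. The beam tilted by only about 0.015–0.02 rad and held steady in later pictures, so this is the good rotor.
- **Reject bin:** I tipped the bin open by its lip and dropped the other rotor in.
- **Closing the bin:** Then I pushed the bin shut. My first try did not touch the bin, because the fingers passed over the lip. The second jammed at about 36 N at the wrist, so I pushed along the lip's arc instead.
- **Last checks:**
  - Good rotor: its shaft end measures within about 1 mm of centred, with the beam at about -0.012 to -0.014 rad.
  - Bin: the lip is back within 1 mm of where it started, at 0.142–0.143 m height, so it is shut.
  - Faulty rotor: it lies flat on the bin floor, roughly centred, with the core top about 66 mm above the bench.
  - Bystanders: in the last top view the spool and meter sit where they were. The arm partly hides the screwdriver there, but it was never near the tool.
  - Arm: it ended clear of everything.
- **Disagreements:**
  - The wrist pictures show the fingertips ending about 27 mm behind the stated TCP, which would explain the first push missing.
  - The tool also drifted up to about 5° off vertical during the moves. Neither affected the result.
- **Not done:** I only tested one rotor on the balance, so the other was rejected by elimination. I also did not make the enlarged close-up of the chosen balance alone; I picked it from a crop showing it and its look-alikes, by distance from the base (0.54 m against 0.73 m or more).

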